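# Put the hand file back into its sleeve

## Robot

A 6-joint arm with a two-finger parallel gripper is mounted at the origin on the work surface. World frame = base frame: x ahead of the robot, y to its left, z up, the work surface at z = 0. Lengths are in m, angles in rad, forces in N, time in s.
With the tool pointing down it reaches from about 0.25 to 0.775 m from the base axis. Payload 4 kg.
Tool frame: the origin (TCP) lies midway between the tips of the shut fingers; the grasp point (between the pads) lies ctrl.grip_depth behind it (ctrl.grip_depth is the distance from the TCP to the grasp point, in m); y points along the fingers, z is the direction in which the jaws open and shut, and the axes are right-handed (so a half turn about y gives the same grasp; the last joint's range is limited). The gripper opens to 94 mm and grips with 3 to 60 N. Pads are 16 mm wide; open, the fingers measure 119 mm over their backs; the gripper's body (75 mm by 177 mm) begins 78 mm behind the grasp point.
Start: joints at [-1.297, 0.087, 1.371, -0, 1.684, -0.103], TCP at [0.202, -0.511, 0.206] pointing down, gripper open.
Joint ranges: [-3.1, 3.1], [-0.76, 2.03], [0.27, 2.55], [-1.08, 4.22], [0.17, 2.65], [-2.57, 2.57]. Speed limits (rad/s): [2.79, 2.79, 3.14, 3.14, 3.14, 3.14].

## Interface

Orientations are given as a unit quaternion [w, x, y, z].
In Python, from station import get_state, imaging, ctrl gives the robot as it stands. The module is installed in compiled form; this text tells all that it offers.
- The arm moves only by the tool carry_out, never from a script. Its argument "targets" is one flat list of numbers, 7 for each row, row after row: the shift along the tool's x, y, z in cm, then the turn, a rotation vector about the tool's x, y, z in degrees, then the closure in counts, from 0 (fully open) to 255 (shut). A call has 1 to 10 rows; each row is the pose to reach, as a shift and turn from the pose commanded when the call began, along the tool's axes at that moment; what a row does not reach only later rows make up. A row lasts 1/8 s, in which the tool goes at most 62.5 mm and 10.7 degrees, less where a joint would pass 70% of its speed; a pose out of reach is approached as far as the arm can. A call with a gripper value outside its range is refused whole. The fingers move at their own pace and stop on an object; "grip_force" is the grip in N (left out, the last holds). Time passes only in rows, so rows that repeat a pose let the fingers close. It gives the time, the measured TCP pose, the force and the opening at its end, in the units of the state.
- get_state(): the state, without advancing time (a new reading comes with each control period).
- imaging.capture(name): name is "scene" or "top"; returns the picture (384x512x3 uint8, red, green, blue); there is no depth.
- imaging.camera_info(name): a dict with "fovy" (degrees; the focal length in pixels is half the picture's height over the tangent of half this angle, whatever the lens; pixels are square), "cx", "cy" (the principal point, pixels), "cam_to_world" (4x4, takes a point from camera to world coordinates). Camera axes: x right, y up, looking along -z (the intrinsics and any distortion apply to the point x, -y, -z); pixel columns grow to the right and rows downward; lengths in m; the calibration is good to about 2 mm. A picture is of the moment at which its call begins. camera_info takes no time and is no camera call.
- ctrl.close_job(): hands the job in, once; it reports no verdict.
The state is a dict: "time_s": time; "joint_pos": joint angles; "dq": joint speeds; "joint_efforts": joint torques, N m; "ee_pos": TCP position; "ee_rot": TCP orientation; "force": force on the tool from outside, world axes, zero at the start; "ft_torque": the same for the moment, N m; "width": opening from 0.0 (shut) to 1.0 (fully open).
Only numpy, scipy, OpenCV 4.12 (cv2) and the standard library are available. Lean on these libraries where they do the work, as an engineer would, in place of code of your own. Each camera call takes 0.05 s, during which the arm holds its last target.

## Task

Put the red-handled file away: lift it out of its wooden tray, lay it flat on the cork pad and let go, then take it again by its red handle and slide the blade into the aluminium sleeve until it is fully home, the handle's shoulder up against the mouth. Leave the jar, the charcoal block and the pliers where they are.

Things in the scene. Friction and masses are not known exactly. Their poses are not given: they have to be found in the camera images.
- file: flat file, 0.19 kg: steel blade 120 long x 20 wide x 10 mm thick; red handle with brass band, 62 long x 34 wide x 22 mm high; one common flat underside. Origin: on the underside, centre line, at the balance point, 31 mm ahead of the handle's front shoulder. x points along the blade to the tip (tip x = +89 mm, shoulder -31, handle -93 to -31), z up
- handle: the red handle, fixed to the file. Origin: centre of its underside, 62 mm behind the file's origin; axes as the file's
- tip (a point): point on the underside at the blunt tip of the blade, centre line; axes as the file's
- shoulder (a point): point on the underside where the blade meets the handle's front face, centre line; axes as the file's
- tray: fixed wooden tray holding the file, 204 (x) x 50 x 30 mm high. Walls close in the handle (3 mm free each side) and the tip. They are missing at x = -38 to +38 mm: a finger gap where the bare blade lies on a rib 14 mm wide, top 10 mm above the bench; the base beside the rib is 3 mm high. Origin: on the bench mid-gap, below the file's origin; blade points to +x
- pad: fixed cork pad, 220 long (x) x 90 wide (y) x 8 mm thick. Origin: centre of its underside on the bench
- sleeve: fixed aluminium sleeve with brass-lipped mouth (facing roughly -y), strapped on a dark wooden block, 134 long (x) x 60 wide x 57 mm high. Origin: on the bench below its mouth. x points from the mouth into the sleeve, level: the blade goes in along +x. The wooden block begins 14 mm behind the mouth
- mouth (a point): middle of the bore's floor line, in the mouth plane, 40 mm above the bench; axes as the sleeve's. Bore 22.4 wide x 12.4 mm high above this floor (1.2 mm free all round), 130 mm deep; its first 8 mm flare out by 2.5 mm on all four sides (27.4 x 17.4 mm at the mouth plane). When home, the file's shoulder is in the mouth plane, the handle outside
- jar: bystander: small glass jar with white cap, 56 mm across, 75 mm high, loose. Origin: centre of its underside
- charcoal: bystander: black charcoal soldering block 55 (x) x 100 (y) x 32 mm high, loose. Origin: centre of its underside
- pliers: bystander: small red-handled pliers lying flat, 110 long x 54 wide x 11 mm high, loose. Origin: under the pivot; x points to the jaws
There are look-alikes about, which are no part of the job. There is more than one size of the sleeve; the one meant has the size given above.

How it is judged:
By the outcome, as a careful person would: the job done as asked, in the order asked, and still so for the second after the job is handed in, with the robot touching nothing.
It also fails if it takes over 58 s, if anything falls off the work surface, if the arm or the gripper's body presses on something with over 40 N, if the wrist force passes 120 N, or if a joint passes its speed limit or range.

## Working session

There is one attempt and no reset: what is moved stays moved. The work goes in short steps, Python scripts to look and compute and a tool call to move; the robot and the scene stay as the last step left them, time stands still between calls to the robot, and variables do not carry over. Pictures are saved under pics/ and viewed, and the job is handed in when it is done.

Besides the shell and the picture viewer there is one more tool, called after ">>>" by a JSON object that holds its "api" and its "payload". carry_out: Moves the arm, as the interface text tells. Its arguments: {"type":"object","properties":{"targets":{"type":"array"},"grip_force":{"type":"number"}},"required":["targets"]}

```bash
mkdir -p pics; ls
python3 - <<'E'
from station import get_state, imaging, ctrl
import cv2,numpy as np
np.set_printoptions(precision=4,suppress=True)
print(get_state()); print(ctrl.grip_depth)
for n in("scene","top"):
    im=imaging.capture(n); cv2.imwrite(f"pics/{n}0.png",cv2.resize(im[:,:,::-1],(800,600),interpolation=cv2.INTER_CUBIC)); cv2.imwrite(f"raw_{n}0.png",im[:,:,::-1])
    print(n,imaging.camera_info(n))
print(dir(imaging),dir(ctrl))
E
```

```text
pics
{'time_s': 0.0, 'joint_pos': array([-1.2971,  0.0879,  1.3722, -0.    ,  1.6836, -0.1031]), 'dq': array([ 0.0001,  0.0003,  0.0013, -0.0002,  0.0012,  0.0003]), 'joint_efforts': array([ -0.0005, -34.0181, -30.2429,   0.0717,   0.033 ,  -0.0002]), 'ee_pos': array([ 0.2022, -0.5109,  0.2043]), 'ee_rot': array([ 0.1323, -0.1325,  0.6954, -0.6938]), 'force': array([-0.0824, -0.4072,  0.3394]), 'ft_torque': array([-0.0378, -0.0067,  0.0011]), 'width': 0.9987206012616073}
0.0188
scene {'fovy': 47.487848620226494, 'cx': 255.385662913851, 'cy': 192.5240218400868, 'cam_to_world': array([[-0.1044, -0.5324,  0.84  ,  1.4244],
       [ 0.9945, -0.0514,  0.091 ,  0.0601],
       [-0.0053,  0.8449,  0.5349,  0.6363],
       [ 0.    ,  0.    ,  0.    ,  1.    ]])}
top {'fovy': 48.368645504353694, 'cx': 247.33735847631138, 'cy': 184.6073977478327, 'cam_to_world': array([[ 0.0208,  0.9821, -0.1872,  0.3181],
       [-0.9998,  0.0212,  0.0004, -0.0162],
       [ 0.0043,  0.1872,  0.9823,  0.9485],
       [ 0.    ,  0.    ,  0.    ,  1.    ]])}
['__class__', '__delattr__', '__dict__', '__dir__', '__doc__', '__eq__', '__format__', '__ge__', '__getattribute__', '__getstate__', '__gt__', '__hash__', '__init__', '__init_subclass__', '__le__', '__lt__', '__module__', '__ne__', '__new__', '__reduce__', '__reduce_ex__', '__repr__', '__setattr__', '__sizeof__', '__str__', '__subclasshook__', '__weakref__', 'camera_info', 'capture'] ['IKError', '__class__', '__delattr__', '__dict__', '__dir__', '__doc__', '__eq__', '__format__', '__ge__', '__getattribute__', '__getstate__', '__gt__', '__hash__', '__init__', '__init_subclass__', '__le__', '__lt__', '__module__', '__ne__', '__new__', '__reduce__', '__reduce_ex__', '__repr__', '__setattr__', '__sizeof__', '__str__', '__subclasshook__', '__weakref__', 'close_job', 'grip_depth']
```

View pics/scene0.png

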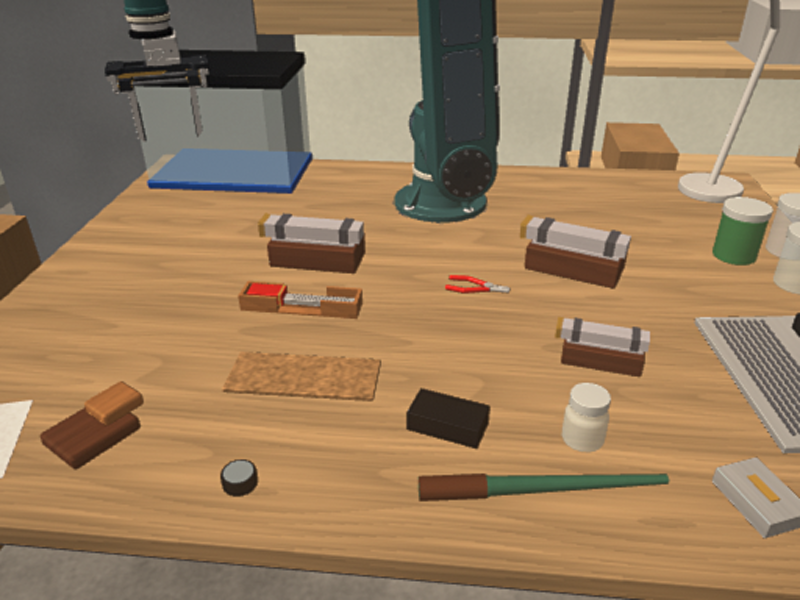

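View pics/top0.png

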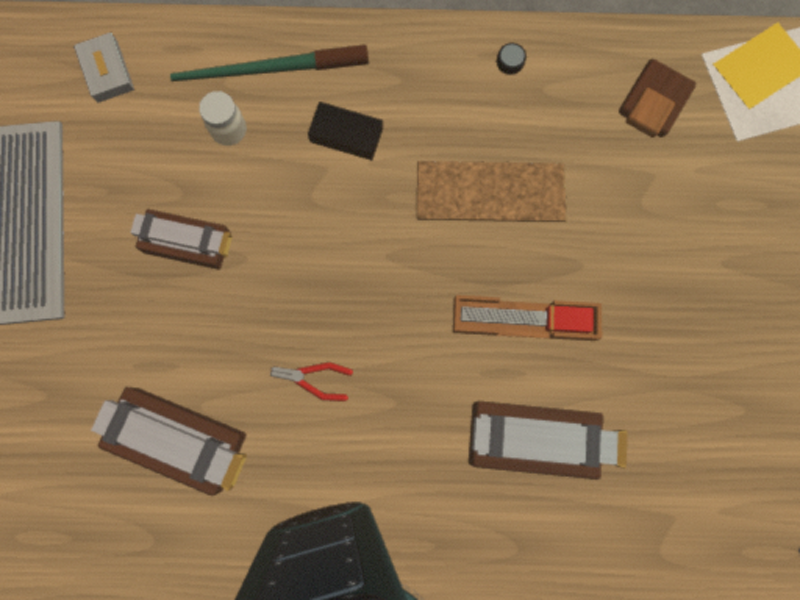

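Scene view (800×600): the file in its tray is at (300,298), the pad at (303,375), and sleeves at (312,242), (575,250) and (602,345). Top view: tray (528,318), pad (490,190), sleeves (548,440), (170,440) and (182,238). Next I'll measure the sizes.

```bash
cat > h.py <<'E'
import numpy as np,cv2,json
from scipy.spatial.transform import Rotation as R
from scipy.optimize import least_squares
from station import get_state, imaging, ctrl
np.set_printoptions(precision=4,suppress=True)
CI={n:imaging.camera_info(n) for n in("scene","top")}
def proj(n,P):
    P=np.atleast_2d(P); c=CI[n]; T=np.linalg.inv(c["cam_to_world"]); f=192/np.tan(np.radians(c["fovy"])/2)
    q=P@T[:3,:3].T+T[:3,3]
    return np.c_[c["cx"]+f*q[:,0]/-q[:,2], c["cy"]+f*-q[:,1]/-q[:,2]]
def ray(n,uv):
    c=CI[n]; f=192/np.tan(np.radians(c["fovy"])/2); uv=np.asarray(uv,float)
    d=np.array([(uv[0]-c["cx"])/f,-(uv[1]-c["cy"])/f,-1]); M=c["cam_to_world"]
    return M[:3,3],M[:3,:3]@d
def onz(n,uv,z):
    o,d=ray(n,uv); return o+d*(z-o[2])/d[2]
def tri(a,b):
    A=[];y=[]
    for n,uv in(("scene",a),("top",b)):
        o,d=ray(n,uv); d=d/np.linalg.norm(d); Pm=np.eye(3)-np.outer(d,d); A.append(Pm);y.append(Pm@o)
    A=np.vstack(A);y=np.hstack(y); x=np.linalg.lstsq(A,y,rcond=None)[0]; return x,np.linalg.norm(A@x-y)*1e3
def pose(x,y,th,z=0):
    T=np.eye(4);T[:3,:3]=R.from_euler('z',th).as_matrix();T[:3,3]=[x,y,z];return T
def tf(T,P): return np.atleast_2d(P)@T[:3,:3].T+T[:3,3]
def crop(src,n,u0,v0,u1,v1,s,out,boxes=[]):
    im=cv2.imread(src) if isinstance(src,str) else src[:,:,::-1].copy()
    c=cv2.resize(im[v0:v1,u0:u1],None,fx=s,fy=s,interpolation=cv2.INTER_CUBIC)
    for P,E,col in boxes:
        q=(proj(n,P)-[u0,v0]+.5)*s
        for a,b in E: cv2.line(c,tuple(int(round(t)) for t in q[a]),tuple(int(round(t)) for t in q[b]),col,1)
    for u in range((u0//10+1)*10,u1,10):
        cv2.line(c,(int((u-u0+.5)*s),0),(int((u-u0+.5)*s),6),(0,0,255),1); 
        if u%20==0: cv2.putText(c,str(u),(int((u-u0)*s)-8,16),0,.35,(0,0,255),1)
    for v in range((v0//10+1)*10,v1,10):
        cv2.line(c,(0,int((v-v0+.5)*s)),(6,int((v-v0+.5)*s)),(0,0,255),1)
        if v%20==0: cv2.putText(c,str(v),(8,int((v-v0)*s)+8),0,.35,(0,0,255),1)
    cv2.imwrite(out,c)
def box(x0,x1,y0,y1,z0,z1):
    P=np.array([[x,y,z] for x in(x0,x1) for y in(y0,y1) for z in(z0,z1)],float)
    E=[(a,b) for a in range(8) for b in range(a+1,8) if bin(a^b).count('1')==1]
    return P,E
E
python3 - <<'E'
from h import *
s=512/800
# top px of sleeve block tops (guess block top ~ z .035), & sleeve length
for nm,(a,b,c) in dict(A=((136,225),(231,243),(226,256)),B=((103,407),(245,440),(235,488)),C=((480,440),(627,445),(627,466))).items():
    for z in (.055,.05): print(nm,z,onz("top",np.array(a)*s,z),onz("top",np.array(b)*s,z),np.linalg.norm(onz("top",np.array(a)*s,z)-onz("top",np.array(b)*s,z)))
for nm,p in dict(tray=(528,318),pad=(490,190),jar=(225,130),char=(345,130),pl=(300,375)).items(): print(nm,onz("top",np.array(p)*s,0))
crop("raw_top0.png","top",280,180,420,320,5.5,"pics/topR.png")
crop("raw_top0.png","top",50,120,180,325,3,"pics/topL.png")
crop("raw_scene0.png","scene",140,125,260,265,5,"pics/scR.png")
crop("raw_scene0.png","scene",320,130,425,250,5,"pics/scL.png")
E
```

```text
A 0.055 [0.5702 0.332  0.055 ] [0.5474 0.199  0.055 ] 0.13493788038531834
A 0.05 [0.5716 0.3339 0.05  ] [0.5487 0.2002 0.05  ] 0.13569298839102106
B 0.055 [0.3216 0.3527 0.055 ] [0.2832 0.1637 0.055 ] 0.1929055886030168
B 0.05 [0.3217 0.3548 0.05  ] [0.283  0.1647 0.05  ] 0.19398508202534553
C 0.055 [ 0.2895 -0.1429  0.055 ] [ 0.2871 -0.3348  0.055 ] 0.19195005038514334
C 0.05 [ 0.2894 -0.1436  0.05  ] [ 0.287  -0.3366  0.05  ] 0.193024196646571
tray [ 0.4601 -0.2205  0.    ]
pad [ 0.6513 -0.1675  0.    ]
jar [ 0.7374  0.2326 -0.    ]
char [0.7415 0.0512 0.    ]
pl [0.372  0.1027 0.    ]
```

View pics/topR.png

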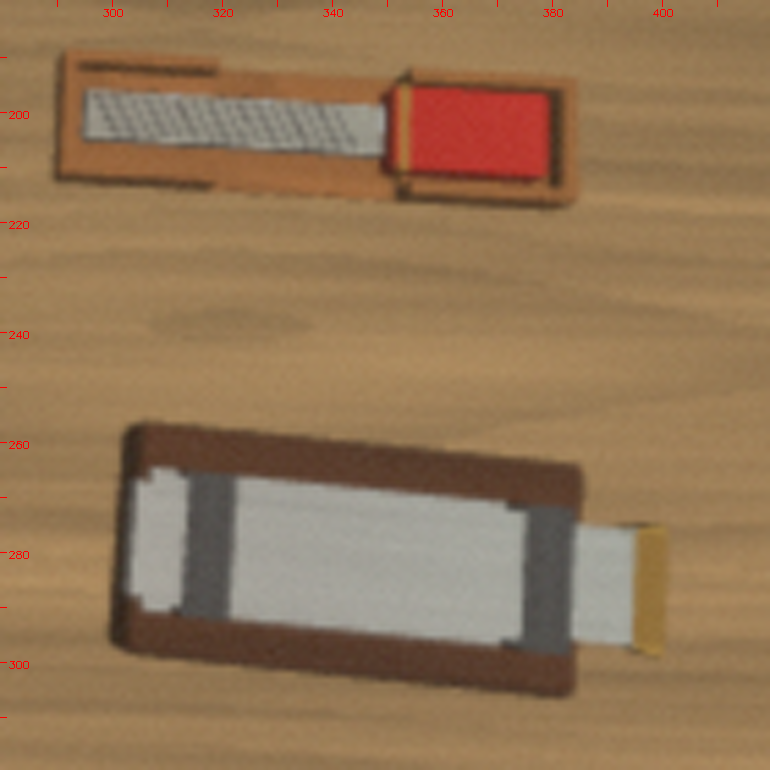

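View pics/topL.png

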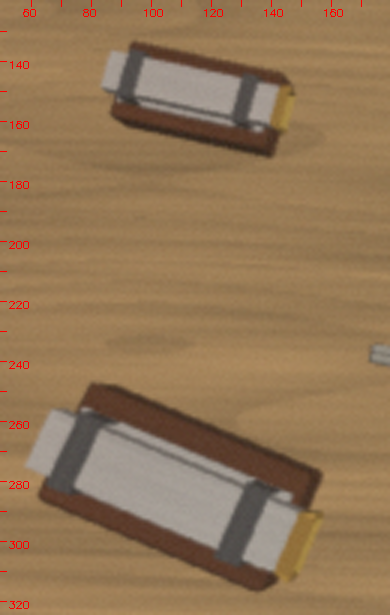

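View pics/scR.png

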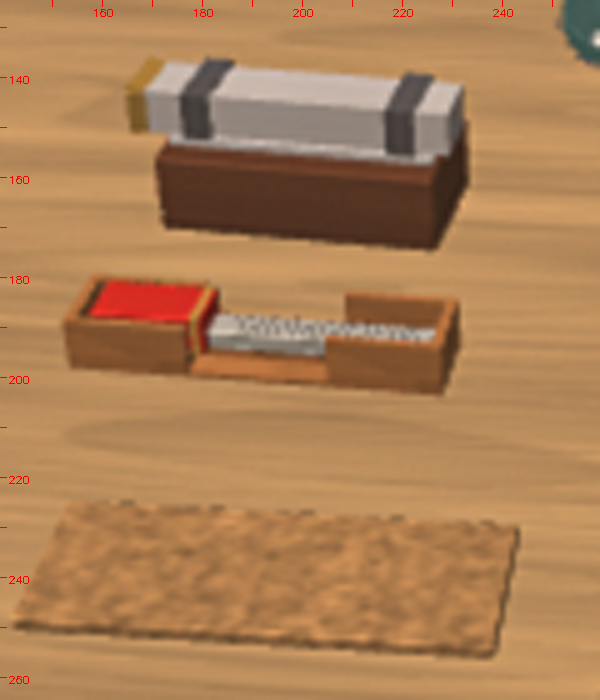

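View pics/scL.png

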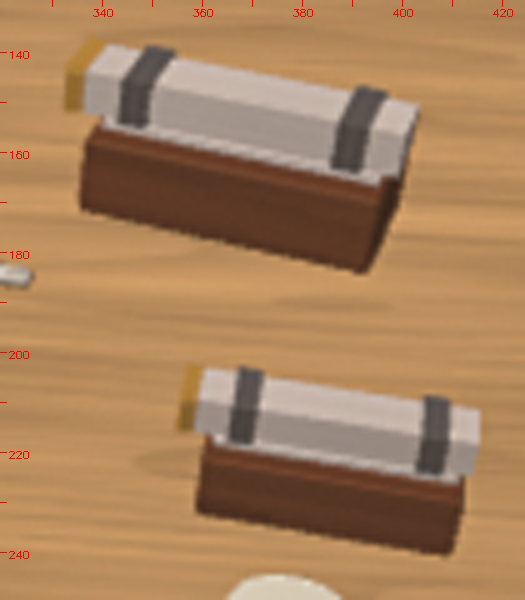

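Top crop: sleeve A at raw (116,152) is about 135 mm long; B (108,280) and C (350,280) are about 193 mm. So A is the right sleeve. Larger crops for corner picks.

Run:
```python
from h import *
crop("raw_top0.png","top",80,128,155,178,10,"pics/tA.png")
crop("raw_scene0.png","scene",350,198,422,246,10,"pics/sA.png")
crop("raw_top0.png","top",285,185,390,220,7,"pics/tT.png")
crop("raw_scene0.png","scene",148,175,238,208,8,"pics/sT.png")
```

```text
(no output)
```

View pics/tA.png

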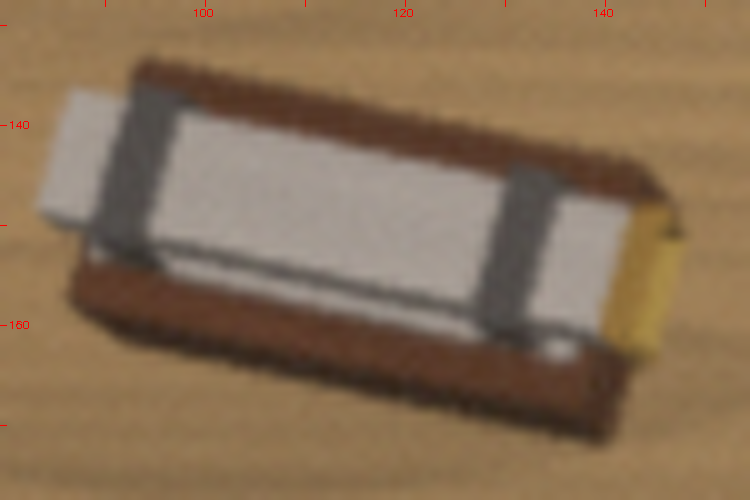

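View pics/sA.png

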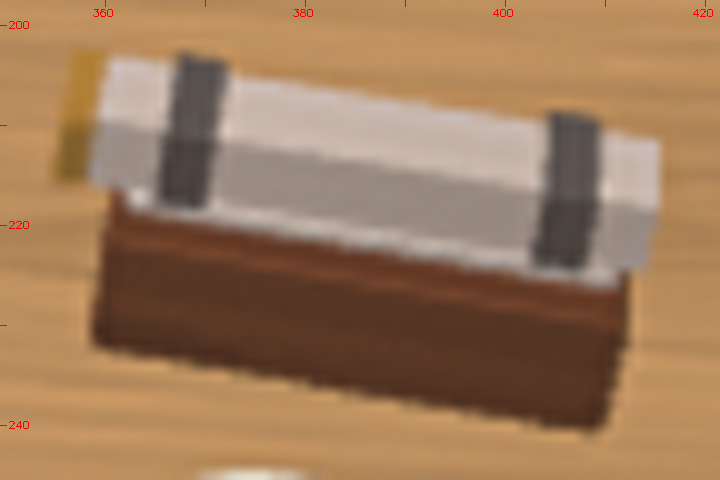

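View pics/tT.png

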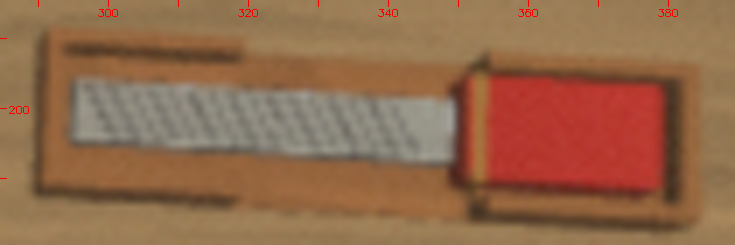

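View pics/sT.png

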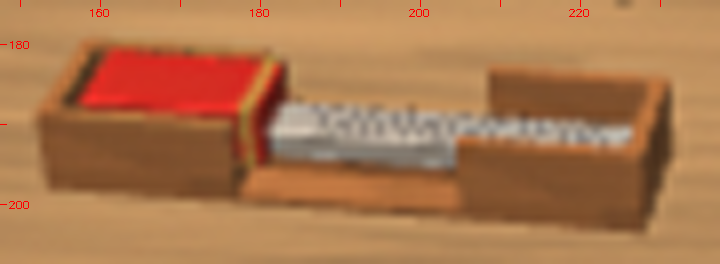

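```bash
cat > fitA.py <<'E'
from h import *
def T(c): return ("top",np.array(c)/10+[80,128]-.5)
def S(c): return ("scene",np.array(c)/10+[350,198]-.5)
# params x,y,th,w,zt,zb,lip,bx1,bw,bh
def mk(p):
    x,y,th,w,zt,zb,l,bx0,bx1,bw,bh=p
    return dict(tbu=(.134,-w,zt),tbl=(.134,w,zt),lfu=(0,-w,zt),lfl=(0,w,zt),lbu=(l,-w,zt),lbl=(l,w,zt),
      tbub=(.134,-w,zb),lfub=(0,-w,zb),lbub=(l,-w,zb),b00=(bx0,-bw,0),b01=(bx1,-bw,0),b10=(bx0,bw,0),b11=(bx1,bw,0),t00=(bx0,-bw,bh),t01=(bx1,-bw,bh),t10=(bx0,bw,bh),t11=(bx1,bw,bh))
obs=[('tbu',T((72,88))),('tbl',T((38,208))),('lfu',T((668,212))),('lfl',T((640,352))),('lbu',T((635,203))),('lbl',T((605,345))),
('t01',T((138,60))),('t00',T((650,162))),('b10',T((605,440))),('b11',T((128,342))),('t11',T((73,298))),
('tbl',S((660,140))),('tbu',S((650,207))),('tbub',S((640,268))),('lbl',S((108,58))),('lbu',S((97,122))),('lbub',S((90,185))),('lfl',S((75,52))),('lfu',S((60,122))),('lfub',S((53,181))),
('b00',S((93,345))),('b01',S((603,432))),('t00',S((105,235))),('t01',S((620,322)))]
def res(p):
    m=mk(p); Tm=pose(*p[:3]); return np.array([proj(n,tf(Tm,m[k]))[0]-uv for k,(n,uv) in obs])
p0=[.545,.2,1.4,.016,.057,.035,.006,.014,.12,.03,.03]
if __name__=="__main__":
    r=least_squares(lambda p:res(p).ravel(),p0,loss='soft_l1',x_scale=np.maximum(np.abs(p0),.01))
    print(r.x); 
    for (k,(n,_)),e in zip(obs,res(r.x)): print(k,n,e)
    np.save("A.npy",r.x)
    J=r.jac; print(np.sqrt(np.diag(np.linalg.inv(J.T@J)))*.7)
E
python3 fitA.py
```

```text
[0.5476 0.2048 1.3789 0.0149 0.0553 0.0382 0.0084 0.0154 0.1305 0.0281
 0.0338]
tbu top [ 0.309  -0.1597]
tbl top [-0.1549  0.7996]
lfu top [0.5501 0.1097]
lfl top [-0.1768 -0.7886]
lbu top [0.0749 0.2104]
lbl top [-0.4734 -0.8969]
t01 top [0.3909 0.2589]
t00 top [-0.6774  0.6563]
b10 top [0.9759 0.3714]
b11 top [-0.2647 -0.2916]
t11 top [-0.1849  0.4107]
tbl scene [-0.1774  0.148 ]
tbu scene [0.8705 0.6533]
tbub scene [0.4489 0.6095]
lbl scene [ 0.0068 -0.2065]
lbu scene [-0.1429  0.1759]
lbub scene [-0.3226 -0.1729]
lfl scene [-0.261  -0.1613]
lfu scene [-0.0921 -0.4059]
lfub scene [-0.2377 -0.3616]
b00 scene [-0.1498  0.5324]
b01 scene [-0.5568  0.5451]
t00 scene [ 0.4077 -0.0035]
t01 scene [ 0.4763 -0.1661]
[0.0007 0.0006 0.0071 0.0007 0.0008 0.0014 0.0009 0.0011 0.001  0.0007
 0.0013]
```

Run:
```python
from h import *
im=cv2.imread("raw_top0.png").astype(int)
sat=im.max(2)-im.min(2)
us=np.arange(8,505,8); 
def edge(col):  # first crossing of saturation in rows
    s=col; t=(s[:3].mean()+s[14:25].mean())/2
    i=np.argmax(s>t); return i-1+(t-s[i-1])/(s[i]-s[i-1])
vs=np.array([edge(sat[:30,u-2:u+3].mean(1)) for u in us])
p=np.polyfit(us,vs,1); ok=abs(vs-np.polyval(p,us))<1.5; p=np.polyfit(us[ok],vs[ok],1)
print("top edge resid",np.round(vs-np.polyval(p,us),2))
im=cv2.imread("raw_scene0.png").astype(int); sat=im.max(2)-im.min(2)
us=np.arange(10,505,10);vs=[]
for u in us:
    s=sat[:,u-2:u+3].mean(1); 
    b=np.where(s[250:384]>35)[0].max()+250 ; vs.append(b)
vs=np.array(vs);p=np.polyfit(us,vs,1);print("scene",vs, np.round(vs-np.polyval(p,us),1))
crop("raw_top0.png","top",260,98,370,146,7,"pics/tP.png")
crop("raw_scene0.png","scene",138,220,250,262,7,"pics/sP.png")
```

```text
top edge resid [ 0.79  0.76  0.58  0.41  0.29  0.39  0.27 -0.04 -0.13 -0.07 -0.2   0.04
 -0.07 -0.14 -0.16 -0.3  -0.35 -0.28 -0.36 -0.25 -0.15 -0.28 -0.3  -0.16
 -0.2  -0.13 -0.04 -0.16 -0.21 -0.08 -0.13 -0.14 -0.12 -0.18 -0.19 -0.07
 -0.17 -0.02 -0.02 -0.13 -0.12 -0.07 -0.12 -0.    0.04 -0.1  -0.07  0.07
 -0.04  0.11  0.11 -0.01 -0.02  0.06 -0.03  0.07  0.12 -0.02 -0.01  0.14
  1.29  3.51  0.32]
scene [347 348 349 350 351 352 353 354 355 355 356 357 358 359 360 361 362 362
 363 364 365 366 367 368 369 369 370 371 372 373 374 375 376 376 377 378
 379 380 381 382 383 383 383 383 383 383 383 383 383 383] [-1.6 -1.4 -1.2 -1.  -0.8 -0.6 -0.4 -0.2 -0.  -0.8 -0.6 -0.4 -0.2 -0.
  0.2  0.4  0.6 -0.2 -0.1  0.1  0.3  0.5  0.7  0.9  1.1  0.3  0.5  0.7
  0.9  1.1  1.3  1.5  1.7  0.9  1.1  1.3  1.5  1.7  1.9  2.1  2.3  1.5
  0.6 -0.2 -1.  -1.8 -2.6 -3.4 -4.2 -5. ]
```

View pics/tP.png

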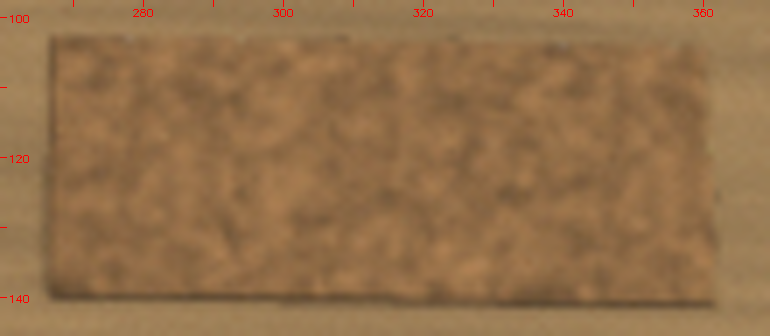

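View pics/sP.png

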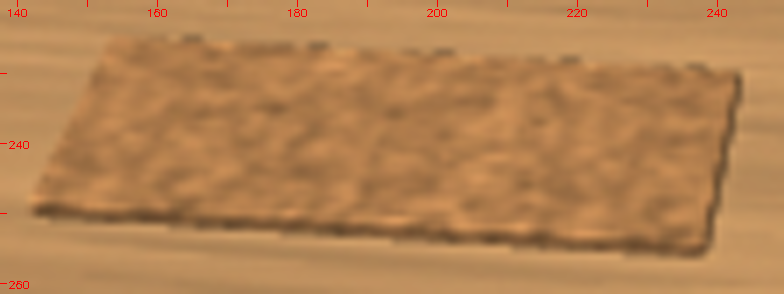

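```bash
cat > fitall.py <<'E'
from h import *
import h, fitA
def P(n,s,u,v): return lambda c:(n,np.array(c)/s+[u,v]-.5)
Tp=P("top",7,260,98);Sp=P("scene",7,138,220);Tt=P("top",7,285,185);St=P("scene",8,148,175)
pad={i:(sx*.11,sy*.045,1) for i,(sx,sy) in enumerate([(1,-1),(-1,-1),(-1,1),(1,1)])}
# TL TR BR BL in top (+x left, world: up=+x => sleeve-like frame y=-worldx)
opad=[(0,Tp((50,38))),(1,Tp((708,40))),(2,Tp((716,297))),(3,Tp((50,291))),(0,Sp((708,247))),(1,Sp((32,205))),(2,Sp((108,38))),(3,Sp((740,72)))]
otray=[((.102,-.025,1),Tt((46,32))),((.102,.025,1),Tt((38,189))),((-.102,-.025,1),Tt((697,66))),((-.102,.025,1),Tt((692,220))),
 ((-.102,.025,1),St((82,40))),((-.102,-.025,1),St((38,110))),((.102,-.025,1),St((640,152))),((.102,.025,1),St((670,78))),((-.102,-.025,0),St((48,188))),((.102,-.025,0),St((645,231)))]
ofile=[((.089,-.01,.01),Tt((73,78))),((.089,.01,.01),Tt((70,143))),((-.093,-.017,.022),Tt((668,82))),((-.093,.017,.022),Tt((663,193))),((-.031,-.017,.022),Tt((468,73))),((-.031,.017,.022),Tt((460,184))),((-.031,.01,.01),Tt((458,163))),
 ((-.093,.017,.022),St((110,48))),((-.093,-.017,.022),St((78,105))),((-.031,.017,.022),St((287,58))),((.089,.01,.01),St((633,122))),((-.031,-.017,.022),St((262,115)))]
def dist(n,uv,k):
    c=CI[n]; f=192/np.tan(np.radians(c["fovy"])/2); d=(uv-[c["cx"],c["cy"]])/f; return [c["cx"],c["cy"]]+f*d*(1+k*(d@d))
def res(q,full=False):
    o=[];k=dict(top=q[0],scene=q[1])
    pa=q[2:13]; m=fitA.mk(pa); Tm=pose(*pa[:3])
    for key,(n,uv) in fitA.obs: o.append(dist(n,proj(n,tf(Tm,m[key]))[0],k[n])-uv)
    x,y,th,zz=q[13:17]
    for key,(n,uv) in opad: o.append(dist(n,proj(n,tf(pose(x,y,th),np.array(pad[key])*[1,1,zz]))[0],k[n])-uv)
    x,y,th,zz=q[17:21]
    for key,(n,uv) in otray: o.append(dist(n,proj(n,tf(pose(x,y,th),np.array(key)*[1,1,zz]))[0],k[n])-uv)
    x,y,th,zz=q[21:25]
    for key,(n,uv) in ofile: o.append(dist(n,proj(n,tf(pose(x,y,th,zz),np.array(key)))[0],k[n])-uv)
    return np.array(o)
q0=[0,0]+list(np.load("A.npy"))+[.65,-.167,1.57,.008,.46,-.22,1.57,.03,.46,-.22,1.57,.01]
if __name__=="__main__":
  for fixk in (1,0):
    f=(lambda q:np.r_[res(q).ravel(),np.array(q[:2])*1000]) if fixk else (lambda q:res(q).ravel())
    r=least_squares(f,q0,loss='soft_l1',x_scale=np.maximum(np.abs(q0),.01)); q=r.x
    print("k",q[:2],"\nA",q[2:13],"\npad",q[13:17],"\ntray",q[17:21],"\nfile",q[21:25],r.cost)
    e=res(q); n=len(fitA.obs)
    print("pad\n",e[n:n+8],"\ntray\n",e[n+8:n+18],"\nfile\n",e[n+18:])
    np.save("q%d.npy"%fixk,q)
E
python3 fitall.py
```

```text
k [-0. -0.] 
A [0.5476 0.2048 1.3789 0.0149 0.0553 0.0382 0.0084 0.0154 0.1305 0.0281
 0.0338] 
pad [ 0.6499 -0.1672  1.5835  0.007 ] 
tray [ 0.4577 -0.2135  1.5405  0.0297] 
file [ 0.459  -0.2108  1.5368  0.0098] 8.331048256230142
pad
 [[-0.3301 -0.6496]
 [ 0.1146 -0.0587]
 [ 0.6064  0.437 ]
 [-0.321   0.4255]
 [ 0.1759 -0.2429]
 [-0.6368  0.2601]
 [ 0.1033  0.204 ]
 [ 0.2898  0.0349]] 
tray
 [[ 0.0322 -0.2016]
 [ 0.4368  0.094 ]
 [ 0.4532 -0.2856]
 [ 1.3749  0.5134]
 [ 0.5218 -0.2732]
 [-0.0517  0.5433]
 [ 0.7037  0.541 ]
 [ 0.4333 -0.1572]
 [ 0.1623  0.233 ]
 [ 0.5166  0.2288]] 
file
 [[ 0.1785  0.2598]
 [ 0.2979 -0.0342]
 [-0.4469  0.2127]
 [ 0.3151 -0.12  ]
 [-0.389  -0.064 ]
 [ 0.6051 -0.4137]
 [-0.4049  0.1174]
 [ 0.0756  0.0071]
 [-0.0129 -0.6039]
 [ 0.132   0.2792]
 [ 0.2917  0.4821]
 [-0.3087 -0.2521]]
k [-0.032 -0.044] 
A [0.548  0.206  1.379  0.0149 0.0553 0.0383 0.0078 0.0148 0.1311 0.0282
 0.0338] 
pad [ 0.6502 -0.1676  1.5849  0.0071] 
tray [ 0.4576 -0.2139  1.5404  0.0298] 
file [ 0.4589 -0.2112  1.5365  0.0099] 7.518050821054245
pad
 [[-0.2283 -0.6432]
 [-0.1506  0.0011]
 [ 0.4781  0.3318]
 [-0.1472  0.3478]
 [ 0.0487 -0.2717]
 [-0.4105  0.163 ]
 [ 0.1455  0.2107]
 [ 0.1106  0.0425]] 
tray
 [[ 0.1969 -0.1968]
 [ 0.5957  0.0902]
 [ 0.1874 -0.2974]
 [ 1.0836  0.4231]
 [ 0.6051 -0.2873]
 [ 0.0633  0.5068]
 [ 0.5619  0.4992]
 [ 0.2978 -0.1959]
 [ 0.2733  0.2022]
 [ 0.3786  0.2141]] 
file
 [[ 0.3473  0.2753]
 [ 0.4633 -0.0228]
 [-0.6574  0.2153]
 [ 0.0879 -0.167 ]
 [-0.3909 -0.0508]
 [ 0.5918 -0.4312]
 [-0.4107  0.1058]
 [ 0.1337 -0.0086]
 [ 0.0631 -0.6339]
 [ 0.0782  0.2535]
 [ 0.1486  0.4484]
 [-0.3566 -0.2869]]
```

```bash
cat >> h.py <<'E'
def cur():
    s=get_state(); w,x,y,z=s["ee_rot"]; return s["ee_pos"],R.from_quat([x,y,z,w]).as_matrix(),s
# desired tool rotation: y down (pitch 0), z = jaw direction
def want(th,sgn):
    yv=np.array([0,0,-1.]); zv=sgn*np.array([-np.sin(th),np.cos(th),0]); return np.c_[np.cross(yv,zv),yv,zv]
def delta(p,Rm,pd,Rd):
    return np.r_[Rm.T@(np.asarray(pd)-p)*100, np.degrees(R.from_matrix(Rm.T@Rd).as_rotvec())]
E
python3 - <<'E'
from h import *
p,Rm,s=cur(); print(p,"\n",Rm,s["width"])
th=1.537
for sg in(1,-1):
    for z in (.15,.0065): print(sg,z,delta(p,Rm,[.459,-.211,z],want(th,sg)))
    print('pad',delta(p,Rm,[.65,-.1675,.15],want(1.585,sg)),'sl',delta(p,Rm,[.54,.17,.15],want(1.379,sg)))
E
```

```text
[ 0.2022 -0.5109  0.2044] 
 [[-0.9299 -0.0005  0.3679]
 [-0.3679  0.002  -0.9299]
 [-0.0002 -1.     -0.002 ]] 1.0010887291458495
1 0.15 [-34.9102   5.4855 -18.4307   0.0877 113.5239   0.1069]
1 0.0065 [-34.9071  19.8354 -18.4016   0.0877 113.5239   0.1069]
pad [-54.2709   5.4837 -15.4483   0.0895 110.7737   0.1039] sl [-56.4599   5.5559 -50.878    0.0814 122.5766   0.1168]
-1 0.15 [-34.9102   5.4855 -18.4307   0.0955 -66.476   -0.0784]
-1 0.0065 [-34.9071  19.8354 -18.4016   0.0955 -66.476   -0.0784]
pad [-54.2709   5.4837 -15.4483   0.094  -69.2262  -0.0811] sl [-56.4599   5.5559 -50.878    0.0999 -57.4233  -0.0696]
```

Candidates for the file: the red-handled file in the tray (top raw 338,203), the red pliers (195,240), the brown and green file-like tool (175,40), and the empty-looking decoys. By description it is the tray item: the crop shows the red handle, brass band and flat blade. Moving above it.

>>> {"api": "carry_out", "payload": {"targets": [-4.4,0.7,-2.3,0,-8.3,0,0,-8.7,1.4,-4.6,0,-16.6,0,0,-13.1,2.1,-6.9,0,-24.9,0,0,-17.5,2.8,-9.2,0,-33.2,0,0,-21.8,3.4,-11.5,0,-41.5,0,0,-26.2,4.1,-13.8,0,-49.8,0,0,-30.5,4.8,-16.1,0,-58.1,0,0,-34.9,5.5,-18.4,0.1,-66.5,-0.1,60,-34.9,5.5,-18.4,0.1,-66.5,-0.1,60,-34.9,5.5,-18.4,0.1,-66.5,-0.1,60], "grip_force": 35}}

```text
time_s: 1.35
ee_pos: [0.4588, -0.2121, 0.1501]
ee_rot: [-0.491, 0.492, -0.508, 0.509]
force: [0.1, -0.4, 0.3]
width: 0.768
```

Run:
```python
from h import *
p,Rm,s=cur(); print(p,s["joint_pos"],s["width"],s["force"],s["time_s"])
print(Rm)
print(delta(p,Rm,[.459,-.211,.0065],want(1.537,-1)))
im=imaging.capture("top"); crop(im,"top",240,140,400,260,5,"pics/t1.png")
im=imaging.capture("scene"); crop(im,"scene",130,100,290,220,5,"pics/s1.png")
```

```text
[ 0.4588 -0.2121  0.1501] [-0.5434  0.0052  1.5659 -0.0025  1.5698 -0.5097] 0.7683903117172441 [ 0.1323 -0.3708  0.2705] 1.35
[[-0.0337 -0.0007  0.9994]
 [-0.9994 -0.0025 -0.0337]
 [ 0.0025 -1.     -0.0006]]
[-0.1436 14.3599  0.0278  0.0369  0.0028  0.145 ]
```

View pics/s1.png

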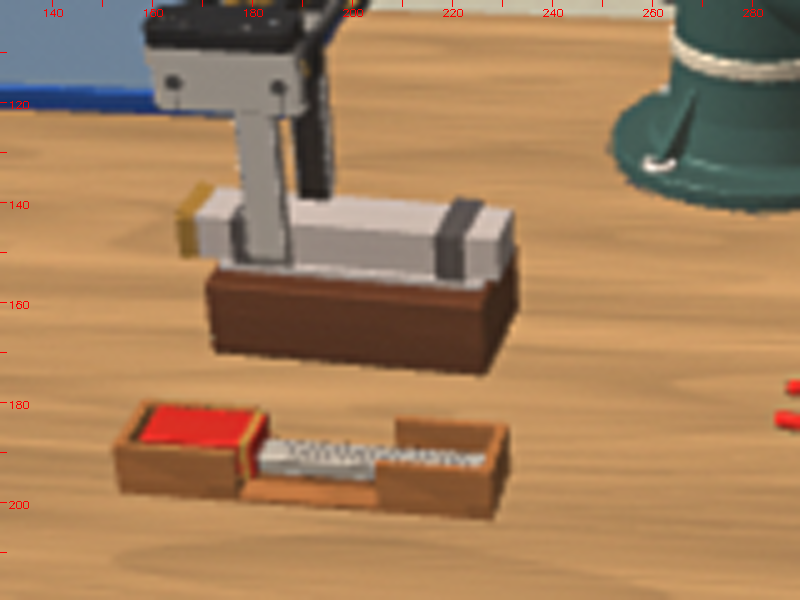

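View pics/t1.png

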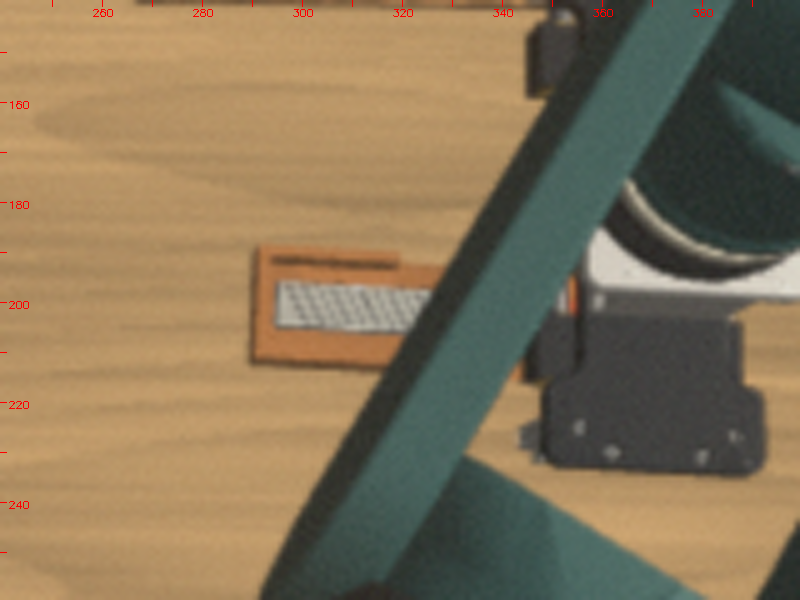

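Scene crop: gripper over the tray gap, near fingertip at raw (179–188,152). Checking that against the projected tip.

Run:
```python
from h import *
p,Rm,s=cur()
for x in (.036,):
  for dx in (-.008,.008):
    print(proj("scene",p+Rm@[dx,0,x]),proj("scene",p+Rm@[dx,0,x+.0125]), proj("scene",p+Rm@[dx,0,-x]))
```

```text
[[187.6853 152.3088]] [[186.2918 154.6526]] [[195.2075 139.6566]]
[[181.324  151.9057]] [[179.87   154.2413]] [[189.1734 139.2965]]
```

>>> {"api": "carry_out", "payload": {"targets": [-0.1,3,0,0,0,0.1,60,-0.1,6,0,0,0,0.1,90,-0.1,9,0,0,0,0.1,90,-0.1,11.5,0,0,0,0.1,90,-0.1,13,0,0,0,0.1,90,-0.1,13.8,0,0,0,0.1,90,-0.1,14.3,0,0,0,0.1,90,-0.1,14.3,0,0,0,0.1,90]}}

```text
time_s: 2.45
ee_pos: [0.4596, -0.2115, 0.0079]
ee_rot: [-0.492, 0.492, -0.508, 0.509]
force: [-0.2, 1.3, -0.4]
width: 0.646
```

Run:
```python
from h import *
p,Rm,s=cur(); print(p,s["width"],s["force"])
im=imaging.capture("scene"); crop(im,"scene",140,140,240,215,8,"pics/s2.png")
```

```text
[ 0.4596 -0.2115  0.0079] 0.6462169641096256 [-0.197   1.3283 -0.4287]
```

View pics/s2.png

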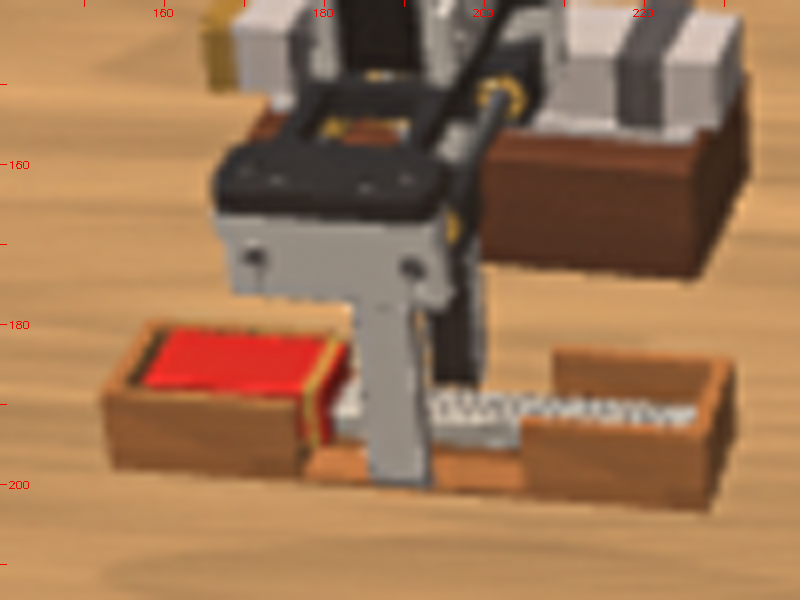

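Crop: the near finger stands in the gap at raw (189,199), handle to its left. Closing.

>>> {"api": "carry_out", "payload": {"targets": [0,0.1,0,0,0,0,255,0,0.1,0,0,0,0,255,0,0.1,0,0,0,0,255,0,0.1,0,0,0,0,255,0,0.1,0,0,0,0,255,0,0.1,0,0,0,0,255,0,0.1,0,0,0,0,255,0,0.1,0,0,0,0,255], "grip_force": 40}}

```text
time_s: 3.5
ee_pos: [0.4593, -0.2113, 0.0065]
ee_rot: [-0.492, 0.492, -0.508, 0.509]
force: [0.4, 0.3, 1.4]
width: 0.207
```

>>> {"api": "carry_out", "payload": {"targets": [0,-0.3,0,0,0,0,255,0,-0.8,0,0,0,0,255,0,-1.5,0,0,0,0,255,0,-2.5,0,0,0,0,255,0,-4,0,0,0,0,255,0,-6,0,0,0,0,255,0,-8,0,0,0,0,255,0,-8,0,0,0,0,255,0,-8,0,0,0,0,255]}}

```text
time_s: 4.62
ee_pos: [0.459, -0.2111, 0.0862]
ee_rot: [-0.492, 0.492, -0.508, 0.508]
force: [-1.0, -0.3, -2.3]
width: 0.208
```

Run:
```python
from h import *
p,Rm,s=cur(); print(p,s["width"],s["width"]*94,s["force"],s["ft_torque"],s["joint_pos"],s["time_s"])
print(delta(p,Rm,[.65,-.1675,.098],want(1.585,-1)))
im=imaging.capture("scene"); crop(im,"scene",130,120,250,210,6,"pics/s3.png")
im=imaging.capture("top"); crop(im,"top",260,170,400,260,5,"pics/t3.png")
```

```text
[ 0.459  -0.2111  0.0862] 0.20831579278957957 19.581684522220478 [-1.0349 -0.2896 -2.3239] [-0.0276 -0.0557  0.0189] [-0.5431  0.0429  1.6572 -0.0003  1.4411 -0.5098] 4.625
[-4.9899 -1.1758 18.945  -0.0074 -2.7208  0.0248]
```

View pics/s3.png

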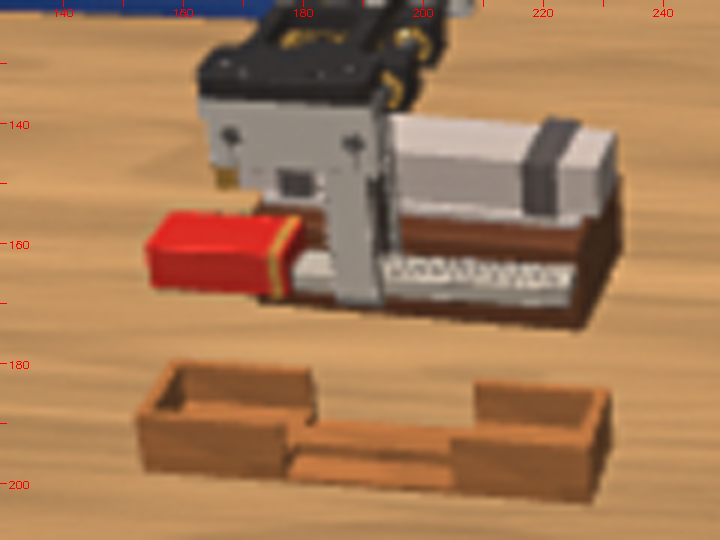

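Lifted level: red handle at raw (168,161), tip at (225,168), tray empty. On to the pad.

>>> {"api": "carry_out", "payload": {"targets": [-0.5,-0.6,2.5,0,-0.5,0,255,-1.5,-1.2,6,0,-1,0,255,-2.5,-1.2,9.5,0,-1.5,0,255,-3.5,-1.2,13,0,-2,0,255,-4.5,-1.2,16.5,0,-2.5,0,255,-5,-1.2,18.9,0,-2.7,0,255,-5,-1.2,18.9,0,-2.7,0,255,-5,-1.2,18.9,0,-2.7,0,255]}}

```text
time_s: 5.72
ee_pos: [0.6486, -0.1676, 0.0975]
ee_rot: [-0.503, 0.504, -0.497, 0.496]
force: [-0.6, -0.3, -1.1]
width: 0.208
```

Run:
```python
from h import *
p,Rm,s=cur(); print(p,s["width"],s["width"]*94,s["force"],s["joint_pos"],s["time_s"])
print(delta(p,Rm,[.65,-.1675,.0125],want(1.585,-1)))
```

```text
[ 0.6486 -0.1676  0.0975] 0.2076082783103326 19.515178161171264 [-0.573  -0.3278 -1.0778] [-0.337   0.3943  1.2134 -0.0009  1.5358 -0.3505] 5.725
[-0.0101  8.4961  0.1532  0.118  -0.0373  0.0093]
```

>>> {"api": "carry_out", "payload": {"targets": [0,2,0.1,0,0,0,255,0,4,0.1,0,0,0,255,0,6,0.1,0,0,0,255,0,7.3,0.1,0,0,0,255,0,8,0.1,0,0,0,255,0,8.3,0.1,0,0,0,255,0,8.4,0.1,0,0,0,255,0,8.5,0.1,0,0,0,255,0,8.5,0.1,0,0,0,255]}}

```text
time_s: 6.85
ee_pos: [0.6511, -0.1677, 0.014]
ee_rot: [0.504, -0.503, 0.496, -0.497]
force: [-0.6, -0.0, -1.7]
width: 0.209
```

Run:
```python
from h import *
p,Rm,s=cur(); print(p,s["force"],s["ft_torque"],s["time_s"])
im=imaging.capture("scene"); crop(im,"scene",130,180,260,270,6,"pics/s4.png")
```

```text
[ 0.6511 -0.1677  0.014 ] [-0.5676 -0.0008 -1.6698] [-0.0508 -0.1096  0.0289] 6.85
```

View pics/s4.png

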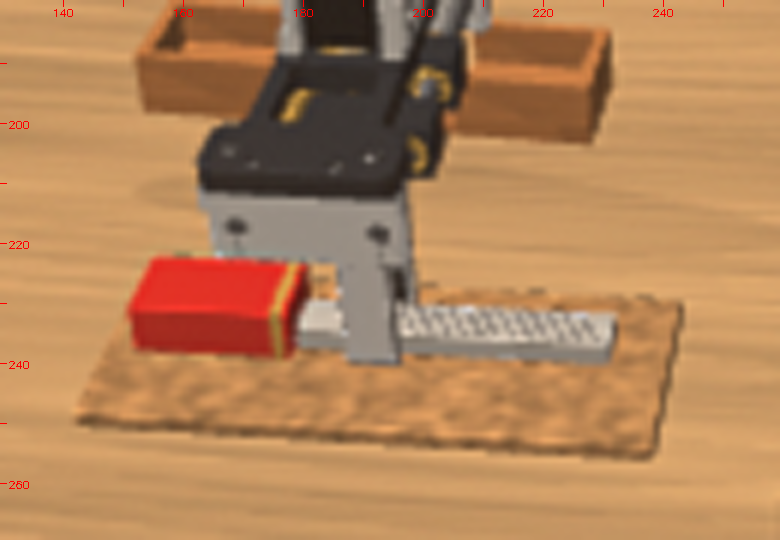

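File over the pad, handle (168,231) to tip (231,237), about 2 mm above it. Lower to touch.

>>> {"api": "carry_out", "payload": {"targets": [0,0.1,0,0,0,0,255,0,0.2,0,0,0,0,255,0,0.3,0,0,0,0,255,0,0.3,0,0,0,0,255]}}

```text
time_s: 7.4
ee_pos: [0.6507, -0.1675, 0.0103]
ee_rot: [-0.503, 0.504, -0.496, 0.497]
force: [0.1, -0.5, -1.8]
width: 0.21
```

>>> {"api": "carry_out", "payload": {"targets": [0,0.05,0,0,0,0,255,0,0.1,0,0,0,0,255,0,0.1,0,0,0,0,255]}}

```text
time_s: 7.78
ee_pos: [0.6508, -0.1676, 0.0095]
ee_rot: [-0.503, 0.503, -0.496, 0.497]
force: [0.4, 0.1, -1.9]
width: 0.21
```

Run:
```python
from h import *
p,Rm,s=cur(); print(p,s["force"],s["ft_torque"],s["time_s"])
im=imaging.capture("scene"); crop(im,"scene",140,205,250,265,7,"pics/s5.png")
```

```text
[ 0.6508 -0.1676  0.0095] [ 0.4394  0.0566 -1.9215] [-0.0813 -0.1292  0.0175] 7.775
```

View pics/s5.png

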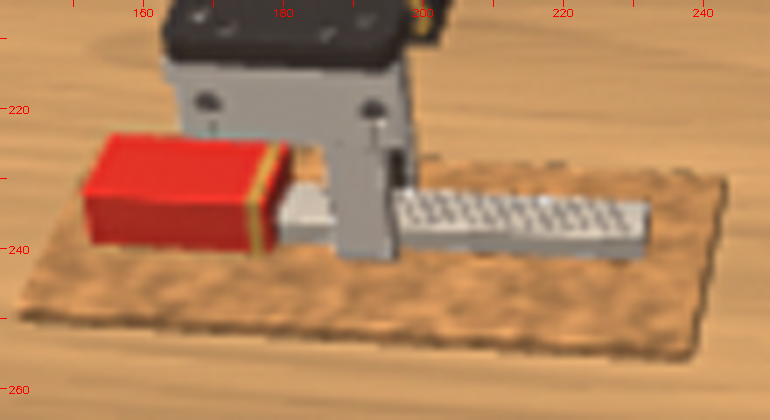

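>>> {"api": "carry_out", "payload": {"targets": [0,0.05,0,0,0,0,255,0,0.1,0,0,0,0,255,0,0.1,0,0,0,0,255,0,0.1,0,0,0,0,255]}}

```text
time_s: 8.32
ee_pos: [0.6509, -0.1676, 0.0086]
ee_rot: [-0.503, 0.503, -0.496, 0.497]
force: [0.1, 1.0, -1.2]
width: 0.209
```

The file underside sits 3.5 mm above the fingertips, so the fingers meet the pad first. I release from this small height, opening only a little.

>>> {"api": "carry_out", "payload": {"targets": [0,0,0,0,0,0,195,0,0,0,0,0,0,185,0,0,0,0,0,0,170,0,0,0,0,0,0,160,0,0,0,0,0,0,160], "grip_force": 5}}

```text
time_s: 8.95
ee_pos: [0.6509, -0.1676, 0.0086]
ee_rot: [-0.503, 0.503, -0.496, 0.497]
force: [-0.8, 0.6, -0.2]
width: 0.373
```

Run:
```python
from h import *
p,Rm,s=cur(); print(p,s["force"],s["width"],s["time_s"])
im=imaging.capture("scene"); crop(im,"scene",140,205,250,265,7,"pics/s6.png")
```

```text
[ 0.6509 -0.1676  0.0086] [-0.8288  0.6382 -0.1873] 0.37258499974421244 8.95
```

View pics/s6.png

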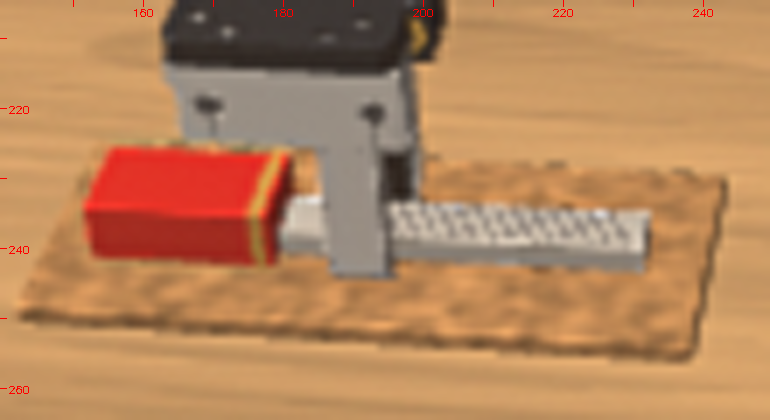

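The file lies flat on the pad. Raise and go above the handle.

>>> {"api": "carry_out", "payload": {"targets": [0,-0.5,0,0,0,0,140,0,-1.5,0,0,0,0,120,0,-3,0,0,0,0,100,0,-5,0,0,0,0,90,0,-7,0,0,0,0,90,3,-8,0,0,0,0,90,6.2,-8,0,0,0,0,90,6.2,-8,0,0,0,0,90,6.2,-8,0,0,0,0,90]}}

```text
time_s: 10.12
ee_pos: [0.6517, -0.2289, 0.0892]
ee_rot: [0.504, -0.503, 0.496, -0.497]
force: [0.0, -0.5, -0.0]
width: 0.644
```

Run:
```python
from h import *
p,Rm,s=cur(); print(p,s["force"],s["width"],s["time_s"])
im=imaging.capture("scene"); crop(im,"scene",140,205,250,265,7,"pics/s7.png"); cv2.imwrite("raw_s7.png",im[:,:,::-1])
im=imaging.capture("top"); crop(im,"top",255,80,375,160,6,"pics/t7.png"); cv2.imwrite("raw_t7.png",im[:,:,::-1])
```

```text
[ 0.6517 -0.2289  0.0892] [ 0.0343 -0.4617 -0.0307] 0.6435178874165955 10.125
```

View pics/s7.png

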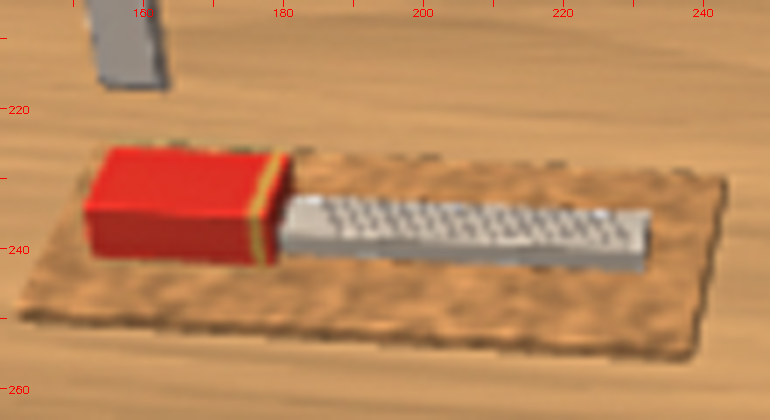

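View pics/t7.png

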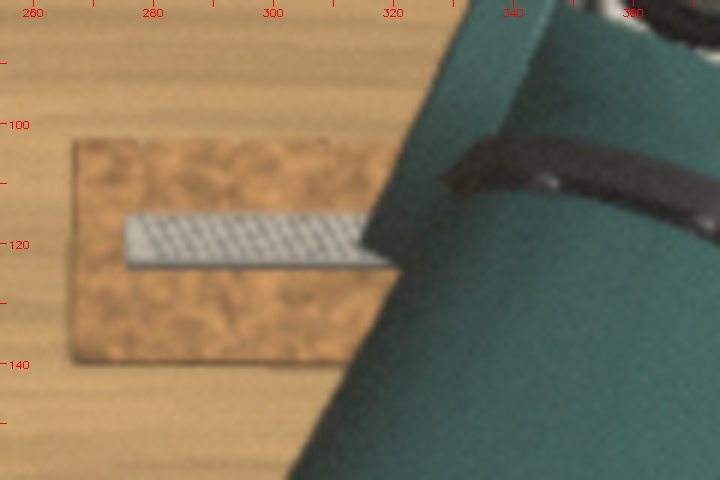

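Scene: handle at (165,235), tip (232,240), flat on the pad and clear of the fingers. Fitting the pose.

Run:
```python
from h import *
def P(n,s,u,v): return lambda c:(n,np.array(c)/s+[u,v]-.5)
S=P("scene",7,140,205);T=P("top",6,255,80)
obs=[((-.031,.017,.022),S((289,155))),((-.093,.017,.022),S((112,148))),((-.093,-.017,.022),S((86,211))),((-.031,-.017,.022),S((270,217))),((-.093,-.017,0),S((94,257))),((-.031,-.017,0),S((275,266))),
((.089,.01,.01),S((651,212))),((.089,-.01,.01),S((644,251))),((.089,-.01,0),S((643,271))),((.089,-.01,.01),T((126,213))),((.089,.01,.01),T((126,263)))]
res=lambda q:np.array([proj(n,tf(pose(*q),np.array(k)))[0]-uv for k,(n,uv) in obs])
r=least_squares(lambda q:res(q).ravel(),[.65,-.167,1.58,.008],loss='soft_l1'); print(r.x); print(res(r.x))
x,y,th,z=r.x; hc=tf(pose(*r.x),[-.062,0,0])[0]; print("handle",hc)
p,Rm,s=cur()
for zt in(.0115,): print(delta(p,Rm,[hc[0],hc[1],zt],want(th,-1)))
```

```text
[ 0.6506 -0.1669  1.5926  0.0079]
[[ 0.7034 -0.2582]
 [-0.2257 -0.4685]
 [-0.6567 -0.5051]
 [ 0.0166 -0.0756]
 [-0.5209  0.5533]
 [ 0.2679  0.5736]
 [ 0.1846 -0.0114]
 [ 0.065  -0.1415]
 [ 0.3596  0.4624]
 [ 0.0481  0.0652]
 [ 0.165   0.0868]]
handle [ 0.652  -0.2289  0.0079]
[ 0.0548  7.7283  0.0197 -0.0249 -0.3937  0.0061]
```

>>> {"api": "carry_out", "payload": {"targets": [0,2,0,0,-0.2,0,90,0,4,0,0,-0.4,0,90,0,5.5,0,0,-0.4,0,90,0,6.7,0,0,-0.4,0,100,0,7.4,0,0,-0.4,0,100,0,7.8,0,0,-0.4,0,100,0,7.8,0,0,-0.4,0,100,0,7.8,0,0,-0.4,0,100], "grip_force": 45}}

```text
time_s: 11.22
ee_pos: [0.6522, -0.2298, 0.0114]
ee_rot: [0.505, -0.505, 0.494, -0.496]
force: [0.7, -0.0, -0.2]
width: 0.609
```

>>> {"api": "carry_out", "payload": {"targets": [0,0,0,0,0,0,255,0,0,0,0,0,0,255,0,0,0,0,0,0,255,0,0,0,0,0,0,255,0,0,0,0,0,0,255,0,0,0,0,0,0,255]}}

```text
time_s: 11.98
ee_pos: [0.6518, -0.2296, 0.0108]
ee_rot: [0.505, -0.505, 0.494, -0.495]
force: [-0.4, -0.3, 1.3]
width: 0.359
```

Run:
```python
from h import *
p,Rm,s=cur(); print(p,s["force"],s["width"]*94,s["time_s"]); np.save("grasp.npy",np.r_[p,Rm.ravel()])
im=imaging.capture("scene"); crop(im,"scene",140,205,250,265,7,"pics/s8.png")
```

```text
[ 0.6518 -0.2296  0.0108] [-0.4331 -0.2633  1.3077] 33.75351267591958 11.975
```

View pics/s8.png

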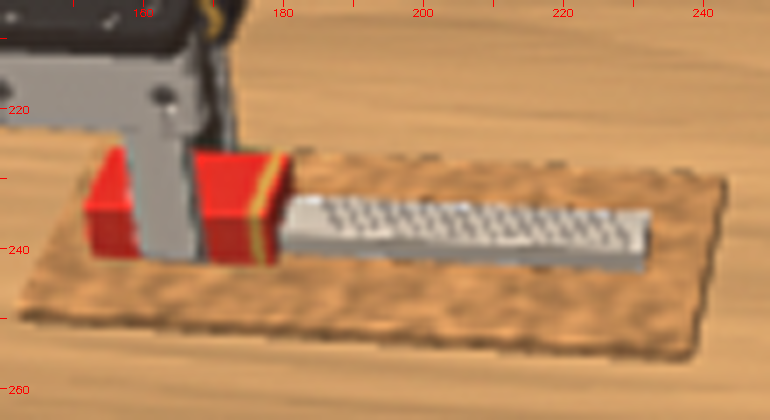

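>>> {"api": "carry_out", "payload": {"targets": [0,-0.3,0,0,0,0,255,0,-1,0,0,0,0,255,0,-2.5,0,0,0,0,255,0,-4.5,0,0,0,0,255,0,-6.5,0,0,0,0,255,0,-8,0,0,0,0,255,0,-8,0,0,0,0,255,0,-8,0,0,0,0,255]}}

```text
time_s: 13.02
ee_pos: [0.6513, -0.2294, 0.09]
ee_rot: [-0.505, 0.505, -0.495, 0.495]
force: [-0.3, 0.6, -1.2]
width: 0.357
```

Run:
```python
from h import *
p,Rm,s=cur(); print(p,s["force"],s["ft_torque"],s["width"]*94,s["joint_pos"],s["time_s"])
im=imaging.capture("scene"); crop(im,"scene",120,165,250,245,6,"pics/s9.png");cv2.imwrite("raw_s9.png",im[:,:,::-1])
th=1.379;m=np.array([.548,.2055]);d=np.array([np.cos(th),np.sin(th)])
for b in(.04,): print(delta(p,Rm,[*(m-d*(.1517+b)),.0915],want(th,-1)))
```

```text
[ 0.6513 -0.2294  0.09  ] [-0.2619  0.6262 -1.2331] [-0.1141 -0.0914 -0.01  ] 33.53082241078769 [-0.4205  0.4425  1.1625 -0.0004  1.537  -0.4412] 13.025
[-24.9541  -0.1496 -13.467    0.0325  12.1758   0.0134]
```

View pics/s9.png

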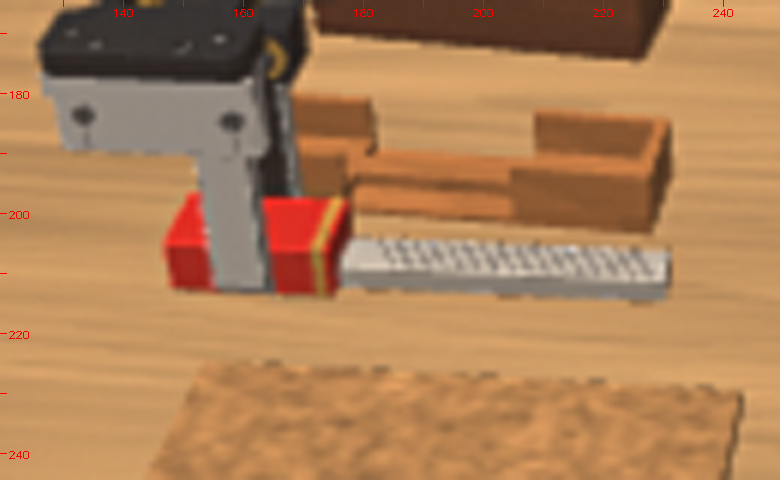

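File held by the handle, level, tip at (230,211). Going to the pre-insert pose.

>>> {"api": "carry_out", "payload": {"targets": [-2,0,-1,0,1,0,255,-5.5,0,-3,0,2.5,0,255,-9,0,-5,0,4.5,0,255,-12.5,0,-7,0,6,0,255,-16,0,-9,0,8,0,255,-19.5,0,-11,0,9.5,0,255,-23,0,-12.6,0,11.2,0,255,-25,0,-13.5,0,12.2,0,255,-25,0,-13.5,0,12.2,0,255,-25,0,-13.5,0,12.2,0,255]}}

```text
time_s: 14.32
ee_pos: [0.5116, 0.0169, 0.09]
ee_rot: [-0.449, 0.45, -0.545, 0.546]
force: [0.7, 0.0, -1.1]
width: 0.359
```

```bash
cat > chk.py <<'E'
from h import *
import sys
tag=sys.argv[1]
p,Rm,s=cur(); print(p,s["force"],s["ft_torque"],s["width"]*94,s["time_s"])
print("yaw",np.arctan2(-Rm[1,0],-Rm[0,0]),"pitch",-np.degrees(np.arcsin(Rm[2,0])))
im=imaging.capture("scene"); cv2.imwrite(f"raw_s{tag}.png",im[:,:,::-1]); crop(im,"scene",260,170,420,250,5,f"pics/s{tag}.png")
im=imaging.capture("top"); cv2.imwrite(f"raw_t{tag}.png",im[:,:,::-1]); crop(im,"top",80,120,240,220,5,f"pics/t{tag}.png")
q=np.load("q0.npy")[2:5]; 
th=1.379;m=np.array([.548,.2055]);d=np.array([np.cos(th),np.sin(th)])
for b in(.04,.012): print(b,delta(p,Rm,[*(m-d*(.1517+b)),.044],want(th,-1)))
E
python3 chk.py 10
```

```text
[0.5116 0.0169 0.09  ] [ 0.724   0.0109 -1.0555] [-0.151  -0.0248 -0.0095] 33.72211687873619 14.325
yaw 1.3786028472923921 pitch -0.07052967075691557
0.04 [-0.039   4.5953 -0.0214 -0.0127 -0.0227  0.0705]
0.012 [-2.839   4.5919 -0.0225 -0.0127 -0.0227  0.0705]
```

View pics/s10.png

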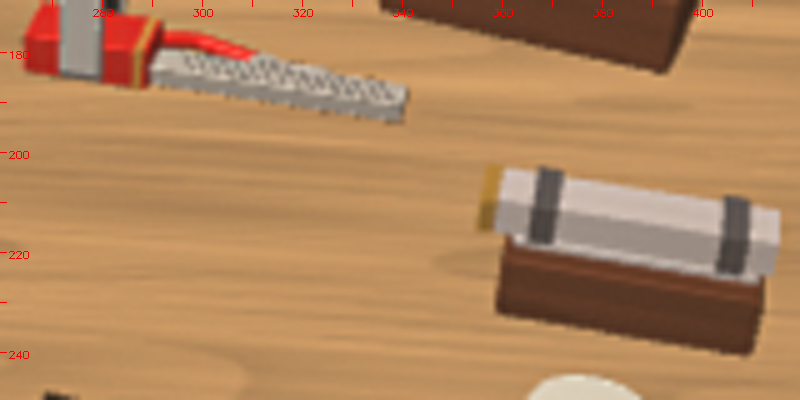

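View pics/t10.png

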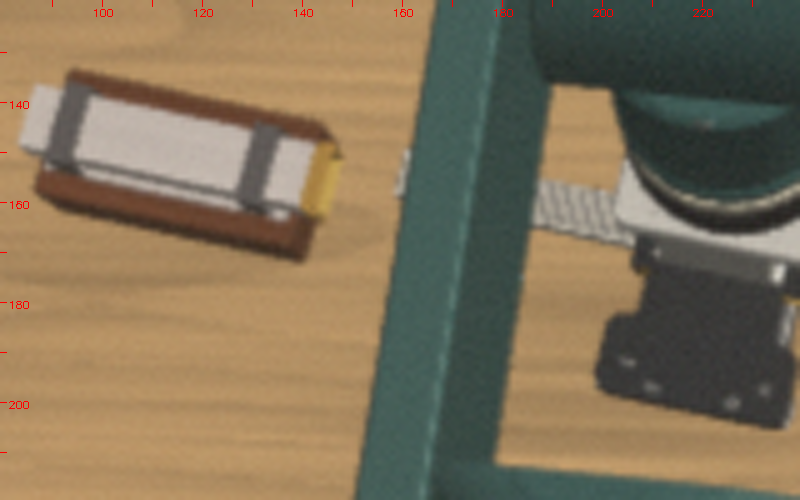

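Scene: file pointing at the sleeve, tip at (340,190); sleeve mouth at (357,208). Lower to insertion height.

>>> {"api": "carry_out", "payload": {"targets": [0,1.5,0,0,0,0,255,0,3,0,0,0,0,255,0,4.2,0,0,0,0,255,0,4.6,0,0,0,0,255,-1,4.6,0,0,0,0,255,-2,4.6,0,0,0,0,255,-2.6,4.6,0,0,0,0,255,-2.6,4.6,0,0,0,0,255,-2.6,4.6,0,0,0,0,255]}}

```text
time_s: 15.55
ee_pos: [0.5166, 0.0431, 0.0445]
ee_rot: [-0.45, 0.45, -0.545, 0.546]
force: [-0.3, 0.1, -1.1]
width: 0.357
```

```bash
python3 chk.py 11
python3 - <<'E'
from h import *
crop("raw_s11.png","scene",330,180,420,240,8.5,"pics/s11b.png")
crop("raw_t11.png","top",80,120,170,180,8.5,"pics/t11b.png")
E
```

```text
[0.5166 0.0431 0.0445] [-0.2517  0.1191 -1.0761] [-0.0945  0.0165 -0.0069] 33.52300885778177 15.55
yaw 1.3788757752662906 pitch -0.04053065129512583
0.04 [ 2.6297  0.0517 -0.0091 -0.0512 -0.0071  0.0405]
0.012 [-0.1703  0.0498 -0.0095 -0.0512 -0.0071  0.0405]
```

View pics/s11.png

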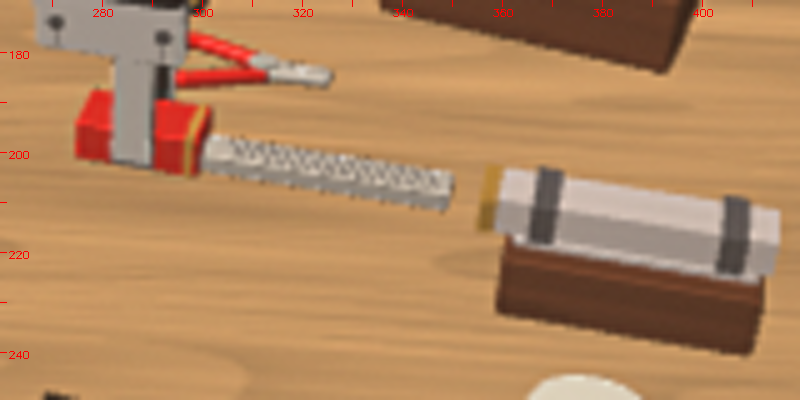

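View pics/s11b.png

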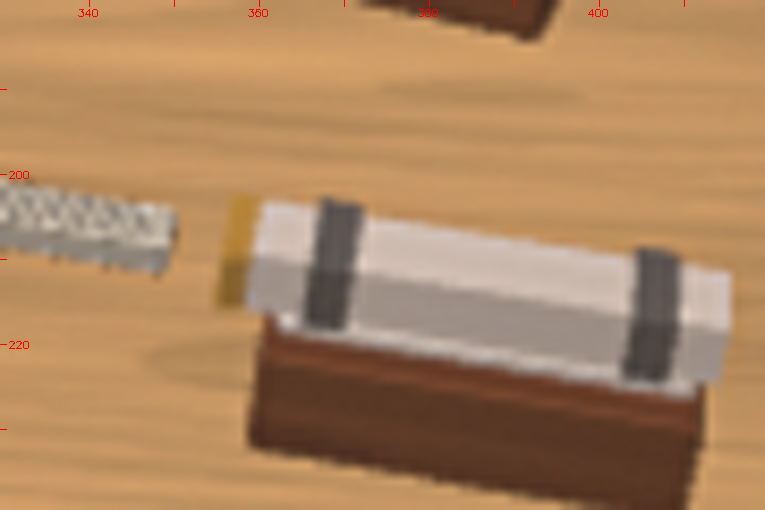

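View pics/t11b.png

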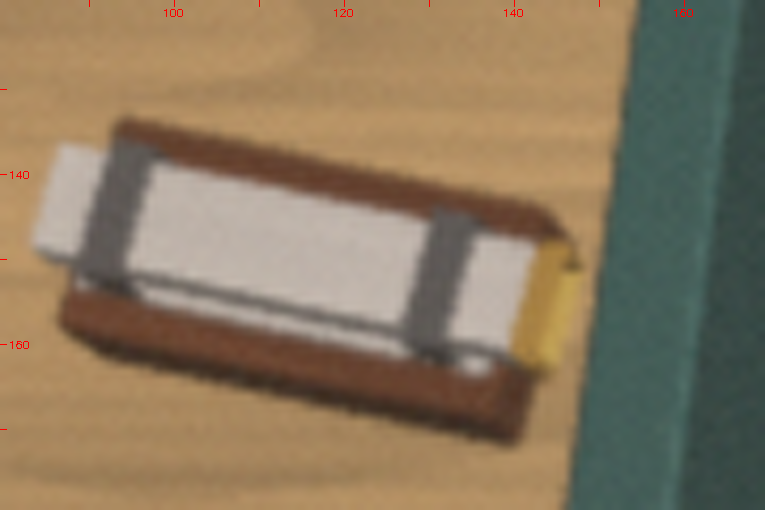

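Run:
```python
from h import *
p,Rm,s=cur()
th=1.379
o=p[:2]+.0627*np.array([np.cos(th),np.sin(th)]); F=pose(o[0],o[1],th,p[2]-.0028)
fb=[box(-.031,.089,-.01,.01,0,.01),box(-.093,-.031,-.017,.017,0,.022)]
q=np.load("A.npy"); A=pose(.548,.2055,th)
w=q[3]
ab=[box(0,.134,-w,w,q[5],q[4]),box(.014,.1305,-.03,.03,0,.034)]
bx=[(tf(F,P),E,(0,255,0)) for P,E in fb]+[(tf(A,P),E,(255,255,0)) for P,E in ab]
crop("raw_s11.png","scene",330,180,420,240,8.5,"pics/s11c.png",bx)
crop("raw_s11.png","scene",270,170,360,230,8.5,"pics/s11d.png",bx)
crop("raw_t11.png","top",80,120,170,180,8.5,"pics/t11c.png",bx)
crop("raw_t11.png","top",150,120,240,180,8.5,"pics/t11d.png",bx)
```

```text
(no output)
```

View pics/s11c.png

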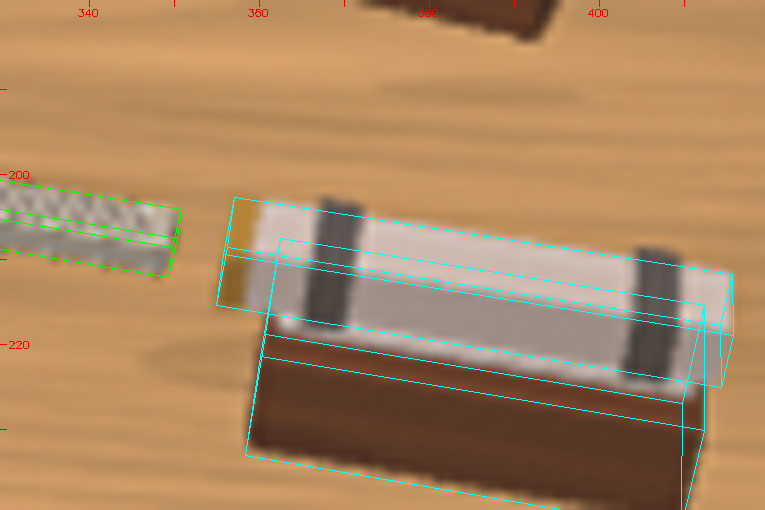

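View pics/s11d.png

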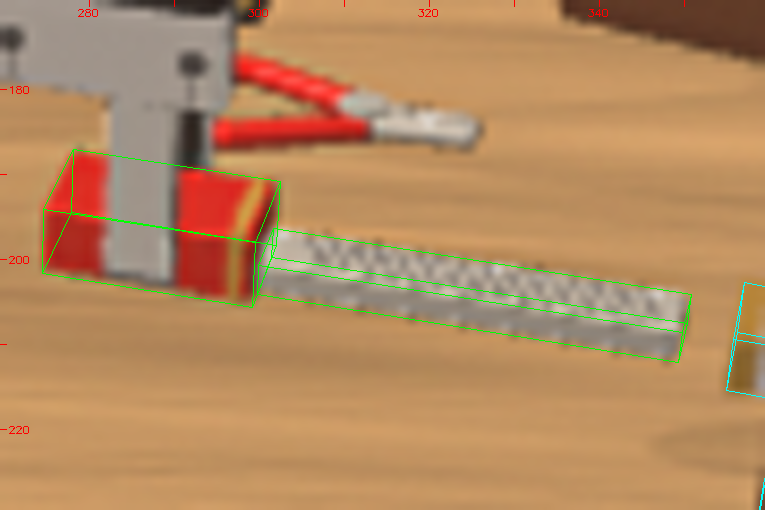

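View pics/t11c.png

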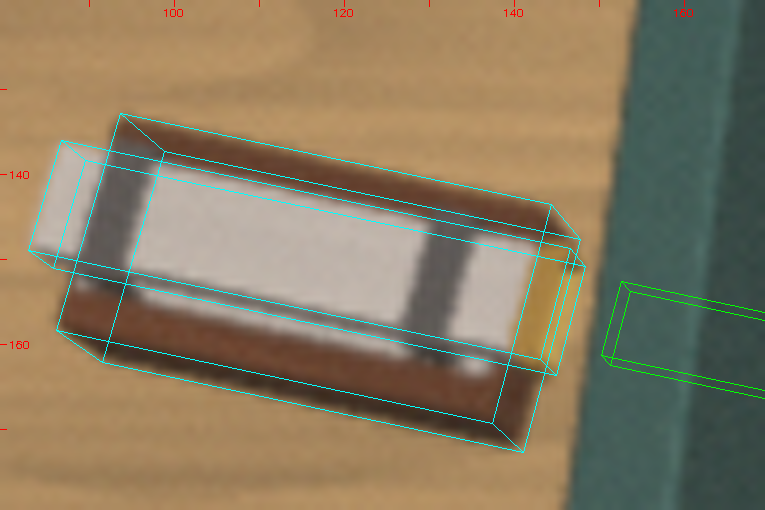

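View pics/t11d.png

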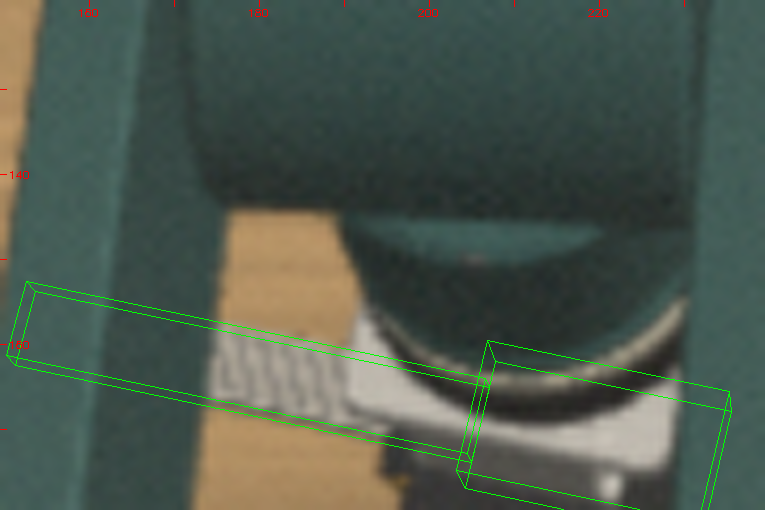

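Run:
```python
from h import *
p=np.array([0.5166,0.0431,0.0445]);th=1.379
o=p[:2]+.0627*np.array([np.cos(th),np.sin(th)]); F=pose(o[0],o[1],th,p[2]-.0028)
t=cv2.imread("raw_t11.png").astype(float);s=cv2.imread("raw_s11.png").astype(float)
def chroma(im): return im[:,:,2]-im[:,:,0]   # wood high, steel ~0
def yat(n,T,P0,P1,u):
    a,b=proj(n,tf(T,[P0,P1])); return a[1]+(u-a[0])*(b[1]-a[1])/(b[0]-a[0])
def cross(c,lo,hi,i0):  # subpixel crossing nearest i0
    m=(lo+hi)/2; k=[i+(m-c[i])/(c[i+1]-c[i]) for i in range(len(c)-1) if (c[i]-m)*(c[i+1]-m)<0]
    return min(k,key=lambda v:abs(v-i0)) if k else np.nan
C=chroma(t)
print("top blade: col, upper edge obs/pred, lower edge obs/pred")
for u in range(177,190,2):
    c=C[:,u]; yu=yat("top",F,(-.03,-.01,.01),(.089,-.01,.01),u); yl=yat("top",F,(-.03,.01,.01),(.089,.01,.01),u); yl0=yat("top",F,(-.03,.01,0),(.089,.01,0),u)
    mid=c[int((yu+yl)/2)-1:int((yu+yl)/2)+2].mean(); a=c[int(yu)-6:int(yu)-3].mean(); b=c[int(yl)+4:int(yl)+8].mean()
    print(u,round(cross(c,mid,a,yu)-yu,2),round(cross(c,mid,b,yl)-yl,2),round(yl0-yl,2),mid,a,b)
C=chroma(s)
print("scene blade")
for u in range(306,346,5):
    c=C[:,u]; yu=yat("scene",F,(-.03,.01,.01),(.089,.01,.01),u); yl=yat("scene",F,(-.03,-.01,0),(.089,-.01,0),u)
    mid=c[int((yu+yl)/2)-1:int((yu+yl)/2)+2].mean(); a=c[int(yu)-6:int(yu)-3].mean(); b=c[int(yl)+4:int(yl)+8].mean()
    print(u,round(cross(c,mid,a,yu)-yu,2),round(cross(c,mid,b,yl)-yl,2))
# sleeve
A=pose(.548,.2055,th); w=.0149
print("sleeve scene tube: upper edge(far,+w,zt), lower (near -w zb)")
C=chroma(s)
for u in (362,364,376,382,388,394,400):
    c=C[:,u]; yu=yat("scene",A,(0,w,.057),(.134,w,.057),u); mid=c[int(yu)+3:int(yu)+6].mean(); a=c[int(yu)-6:int(yu)-3].mean()
    print(u,round(cross(c,mid,a,yu)-yu,2))
C=chroma(t)
print("sleeve top: upper edge -w zt, via chroma vs brown")
for u in (103,108,113,118,123,137,139):
    c=C[:,u]; yu=yat("top",A,(0,-w,.057),(.134,-w,.057),u); yl=yat("top",A,(0,w,.057),(.134,w,.057),u)
    g=t[:,u].sum(1); mid=c[int(yu)+4:int(yu)+8].mean(); a=c[int(yu)-4:int(yu)-2].mean()
    dl=np.argmin(g[int(yl)-3:int(yl)+5])+int(yl)-3
    print(u,round(cross(c,mid,a,yu)-yu,2),"dark line",dl-yl)
print("px per mm: top",proj("top",[.548,.2,.05])-proj("top",[.558,.2,.05]),proj("top",[.548,.2,.05])-proj("top",[.548,.2,.06])," scene",proj("scene",[.548,.2,.05])-proj("scene",[.558,.2,.05]),proj("scene",[.548,.2,.05])-proj("scene",[.548,.2,.06]))
```

```text
top blade: col, upper edge obs/pred, lower edge obs/pred
177 0.07 0.89 0.89 20.666666666666668 74.66666666666667 79.0
179 0.16 1.05 0.89 19.0 78.66666666666667 78.5
181 0.03 0.8 0.89 16.333333333333332 79.66666666666667 78.5
183 -0.13 0.77 0.89 19.333333333333332 79.66666666666667 78.0
185 -0.12 0.83 0.89 19.333333333333332 79.33333333333333 77.25
187 0.0 0.7 0.89 16.666666666666668 80.0 76.75
189 0.14 0.94 0.89 17.0 78.66666666666667 76.25
scene blade
306 0.26 -0.34
311 -0.08 -0.26
316 0.06 -0.32
321 0.07 -0.15
326 0.16 -0.22
331 -0.07 -0.47
336 -0.11 -0.21
341 0.06 -0.19
sleeve scene tube: upper edge(far,+w,zt), lower (near -w zb)
362 0.53
364 0.37
376 0.48
382 0.43
388 0.5
394 0.56
400 0.55
sleeve top: upper edge -w zt, via chroma vs brown
103 0.1 dark line 3.9186374613573207
108 0.12 dark line 3.8546586316251705
113 -0.05 dark line 3.7906798018930488
118 -0.23 dark line 3.7267009721608986
123 -0.12 dark line 0.6627221424287768
137 -0.85 dark line 3.683581419178779
139 -0.31 dark line 3.257989887285902
px per mm: top [[-0.2966  4.4692]] [[1.0464 1.1823]]  scene [[-0.3604 -2.383 ]] [[-0.4877  3.496 ]]
```

Blade edges match the kinematic prediction within about 0.2 px in both views, and the sleeve is consistent to about 0.5 mm. Entering slowly while watching the force.

>>> {"api": "carry_out", "payload": {"targets": [-0.3,0.03,0.04,0,0,0,255,-0.7,0.03,0.04,0,0,0,255,-1.1,0.03,0.04,0,0,0,255,-1.4,0.03,0.04,0,0,0,255,-1.7,0.03,0.04,0,0,0,255,-2,0.03,0.04,0,0,0,255,-2.2,0.03,0.04,0,0,0,255,-2.2,0.03,0.04,0,0,0,255]}}

```text
time_s: 16.65
ee_pos: [0.5211, 0.0647, 0.044]
ee_rot: [-0.45, 0.45, -0.545, 0.546]
force: [-0.6, 0.2, -0.8]
width: 0.357
```

```bash
python3 chk.py 12
```

```text
[0.5211 0.0647 0.044 ] [-0.5648  0.2386 -0.786 ] [-0.0747 -0.0669 -0.0197] 33.60484045006681 16.65
yaw 1.3788433194009788 pitch -0.034043173957586347
0.04 [ 4.8385  0.0047 -0.0403 -0.0321 -0.009   0.034 ]
0.012 [ 2.0385  0.003  -0.0407 -0.0321 -0.009   0.034 ]
```

View pics/s12.png

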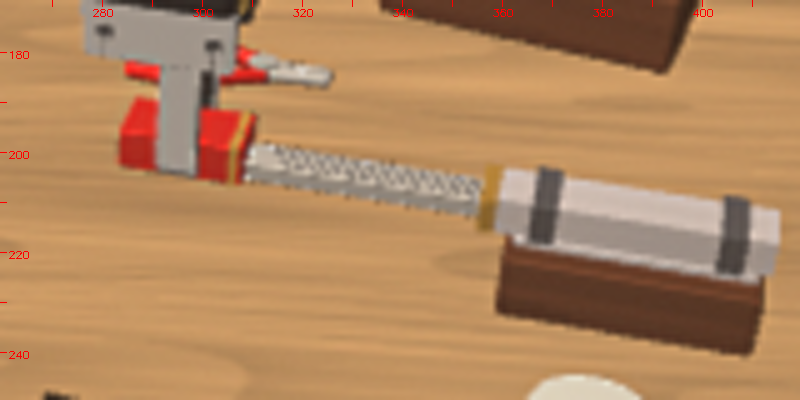

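Blade is entering the mouth at (357,208), no force. Continue.

>>> {"api": "carry_out", "payload": {"targets": [-0.3,0,0,0,0,0,255,-0.6,0,0,0,0,0,255,-1,0,0,0,0,0,255,-1.4,0,0,0,0,0,255,-1.8,0,0,0,0,0,255,-2.2,0,0,0,0,0,255,-2.6,0,0,0,0,0,255,-3,0,0,0,0,0,255,-3,0,0,0,0,0,255]}}

```text
time_s: 17.88
ee_pos: [0.5269, 0.0943, 0.0441]
ee_rot: [-0.45, 0.45, -0.545, 0.546]
force: [0.4, -0.4, -1.1]
width: 0.36
```

```bash
python3 chk.py 13
```

```text
[0.5269 0.0943 0.0441] [ 0.4312 -0.3726 -1.116 ] [-0.1454 -0.041   0.0078] 33.877331788106794 17.875
yaw 1.3790251915754028 pitch -0.03061383175849573
0.04 [ 7.8552  0.0096 -0.0459 -0.0394  0.0015  0.0306]
0.012 [ 5.0552  0.0081 -0.0458 -0.0394  0.0015  0.0306]
```

>>> {"api": "carry_out", "payload": {"targets": [-0.4,0,0,0,0,0,255,-0.9,0,0,0,0,0,255,-1.4,0,0,0,0,0,255,-1.9,0,0,0,0,0,255,-2.4,0,0,0,0,0,255,-2.9,0,0,0,0,0,255,-3.4,0,0,0,0,0,255,-3.9,0,0,0,0,0,255,-4,0,0,0,0,0,255,-4,0,0,0,0,0,255]}}

```text
time_s: 19.23
ee_pos: [0.5344, 0.1334, 0.0439]
ee_rot: [-0.45, 0.45, -0.545, 0.546]
force: [-0.6, -0.4, -1.7]
width: 0.361
```

```bash
python3 chk.py 14
```

```text
[0.5344 0.1334 0.0439] [-0.6239 -0.3622 -1.6976] [-0.129  -0.0449 -0.0483] 33.89285613223919 19.225
yaw 1.3787452644264615 pitch -0.03896646592833295
0.04 [11.8288  0.0017 -0.0384 -0.0281 -0.0146  0.039 ]
0.012 [ 9.0288 -0.0002 -0.0391 -0.0281 -0.0146  0.039 ]
```

View pics/s14.png

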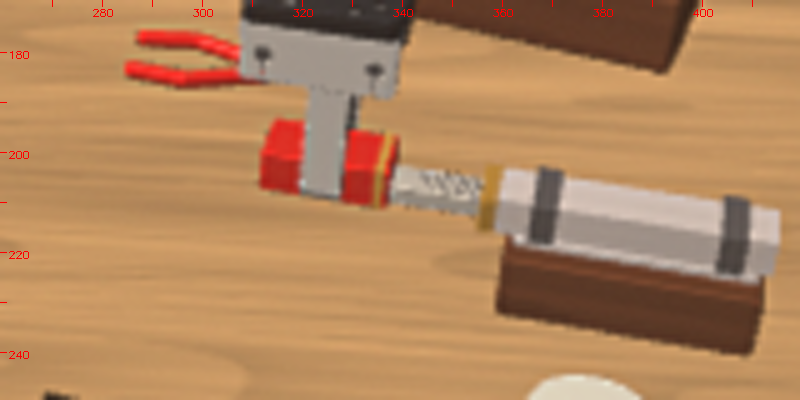

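About 41 mm remains: the shoulder is at (338,203) and the mouth at (357,208). Continue, then finish slowly.

>>> {"api": "carry_out", "payload": {"targets": [-0.4,0,0,0,0,0,255,-0.9,0,0,0,0,0,255,-1.4,0,0,0,0,0,255,-1.9,0,0,0,0,0,255,-2.4,0,0,0,0,0,255,-2.8,0,0,0,0,0,255,-3.2,0,0,0,0,0,255,-3.5,0,0,0,0,0,255,-3.7,0,0,0,0,0,255,-3.7,0,0,0,0,0,255]}}

```text
time_s: 20.58
ee_pos: [0.5415, 0.1697, 0.0439]
ee_rot: [-0.45, 0.45, -0.545, 0.546]
force: [0.2, 0.2, -1.8]
width: 0.362
```

>>> {"api": "carry_out", "payload": {"targets": [-0.1,0,0,0,0,0,255,-0.2,0,0,0,0,0,255,-0.3,0,0,0,0,0,255,-0.3,0,0,0,0,0,255]}}

```text
time_s: 21.08
ee_pos: [0.5421, 0.1726, 0.044]
ee_rot: [-0.45, 0.45, -0.545, 0.546]
force: [0.2, 0.2, -2.1]
width: 0.358
```

```bash
python3 chk.py 15
```

```text
[0.5421 0.1726 0.044 ] [ 0.2448  0.2087 -2.1088] [-0.1559 -0.0246 -0.0485] 33.65150898556255 21.075
yaw 1.3786806902227406 pitch -0.030977084329508988
0.04 [15.8314  0.0057 -0.0427 -0.035  -0.0183  0.031 ]
0.012 [13.0314  0.0042 -0.0436 -0.035  -0.0183  0.031 ]
```

View pics/s15.png

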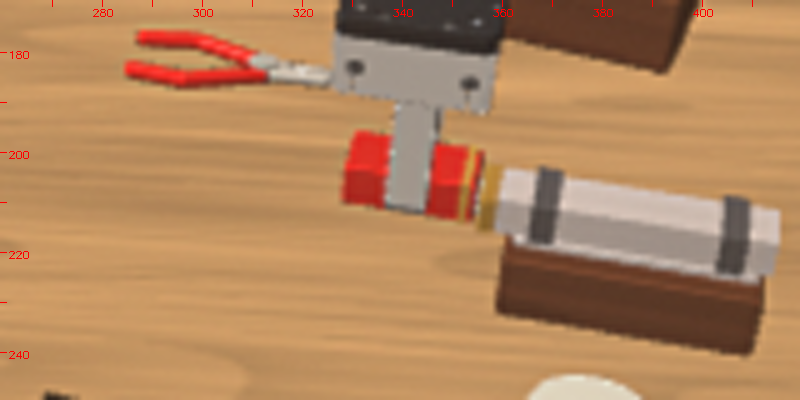

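Nearly home. Now 1 mm steps until the contact force shows.

>>> {"api": "carry_out", "payload": {"targets": [-0.1,0,0,0,0,0,255,-0.2,0,0,0,0,0,255,-0.2,0,0,0,0,0,255]}}

```text
time_s: 21.55
ee_pos: [0.5425, 0.1746, 0.044]
ee_rot: [-0.45, 0.45, -0.545, 0.546]
force: [-0.6, 0.5, -1.3]
width: 0.357
```

>>> {"api": "carry_out", "payload": {"targets": [-0.1,0,0,0,0,0,255,-0.1,0,0,0,0,0,255]}}

```text
time_s: 21.8
ee_pos: [0.5425, 0.1748, 0.044]
ee_rot: [-0.449, 0.45, -0.545, 0.546]
force: [-1.3, -3.8, -0.8]
width: 0.356
```

>>> {"api": "carry_out", "payload": {"targets": [-0.1,0,0,0,0,0,255,-0.1,0,0,0,0,0,255]}}

```text
time_s: 22.05
ee_pos: [0.5425, 0.1748, 0.044]
ee_rot: [-0.449, 0.451, -0.545, 0.547]
force: [-0.9, -5.9, -0.2]
width: 0.355
```

```bash
python3 chk.py 16; python3 -c "
from h import *
crop('raw_s16.png','scene',325,180,385,235,12,'pics/s16b.png')"
```

```text
[0.5425 0.1748 0.044 ] [-0.9192 -5.8504 -0.201 ] [-1.2018  0.2293  0.0157] 33.4006861339543 22.05
yaw 1.3782344046665054 pitch -0.23043077628225866
0.04 [16.0521  0.0642 -0.0359 -0.0136 -0.0438  0.2304]
0.012 [13.2521  0.0529 -0.0381 -0.0136 -0.0438  0.2304]
```

View pics/s16b.png

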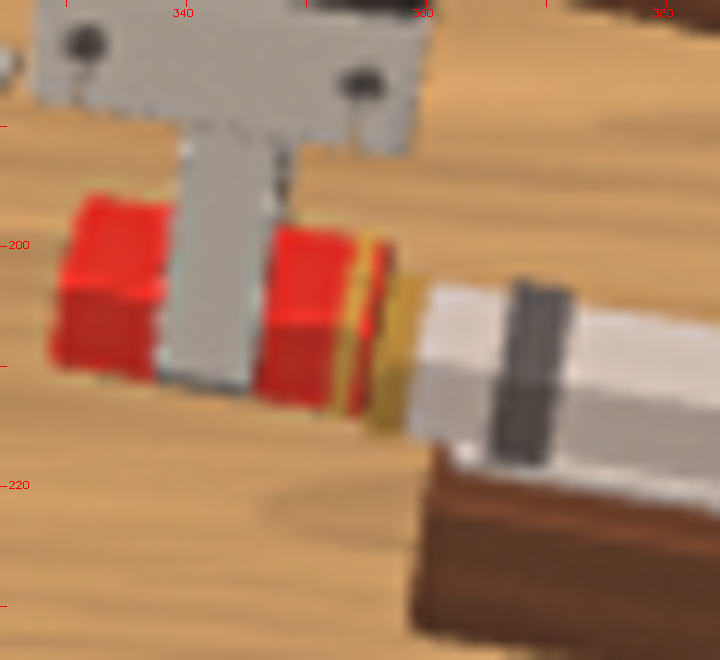

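Shoulder is against the brass mouth at (357,209), with 6 N of contact and no further advance. Relieving a little, then releasing.

>>> {"api": "carry_out", "payload": {"targets": [0.05,0,0,0,0,0,255,0.1,0,0,0,0,0,160,0.1,0,0,0,0,0,150,0.1,0,0,0,0,0,130,0.1,0,0,0,0,0,110,0.1,0,0,0,0,0,100,0.1,0,0,0,0,0,100], "grip_force": 20}}

```text
time_s: 23.02
ee_pos: [0.5427, 0.1756, 0.044]
ee_rot: [-0.45, 0.45, -0.545, 0.546]
force: [0.4, 0.3, 0.3]
width: 0.602
```

```bash
python3 chk.py 17; python3 -c "
from h import *
crop('raw_s17.png','scene',325,180,385,235,12,'pics/s17b.png')"
```

```text
[0.5427 0.1756 0.044 ] [0.3535 0.3464 0.2963] [-0.0193 -0.0553  0.0004] 56.62832756077605 23.025
yaw 1.3786603597976463 pitch -0.024280660357555415
0.04 [16.1358  0.0045 -0.0413 -0.0348 -0.0195  0.0243]
0.012 [13.3358  0.0033 -0.0422 -0.0348 -0.0195  0.0243]
```

View pics/s17b.png

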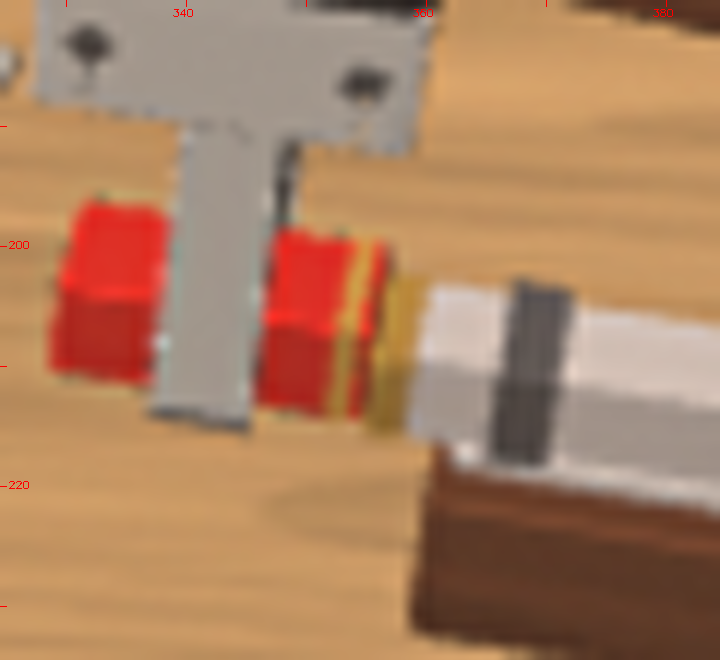

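>>> {"api": "carry_out", "payload": {"targets": [0,-0.5,0,0,0,0,100,0,-2,0,0,0,0,95,0,-4,0,0,0,0,90,0,-7,0,0,0,0,90,3,-10,0,0,0,0,90,7,-12,-2,0,0,0,90,11,-12,-5,0,0,0,90,15,-12,-8,0,0,0,90,20,-12,-10,0,0,0,90,20,-12,-10,0,0,0,90]}}

```text
time_s: 24.38
ee_pos: [0.4054, -0.0036, 0.1656]
ee_rot: [-0.449, 0.448, -0.546, 0.548]
force: [0.8, -1.0, -1.1]
width: 0.649
```

```bash
python3 chk.py 18; python3 -c "
from h import *
crop('raw_s18.png','scene',325,180,385,235,12,'pics/s18b.png')
crop('raw_t18.png','top',120,130,190,180,11,'pics/t18b.png')
cv2.imwrite('pics/t18f.png',cv2.resize(cv2.imread('raw_t18.png'),(800,600)))"
```

```text
[ 0.4054 -0.0036  0.1656] [ 0.8365 -1.0031 -1.1227] [ 0.0091 -0.0423  0.0264] 61.002249771081274 24.375
yaw 1.3738390033266037 pitch -0.05058851547049641
0.04 [-4.1323 12.1985  9.9451 -0.2159 -0.2956  0.0511]
0.012 [-6.9323 12.196   9.9307 -0.2159 -0.2956  0.0511]
```

View pics/s18b.png

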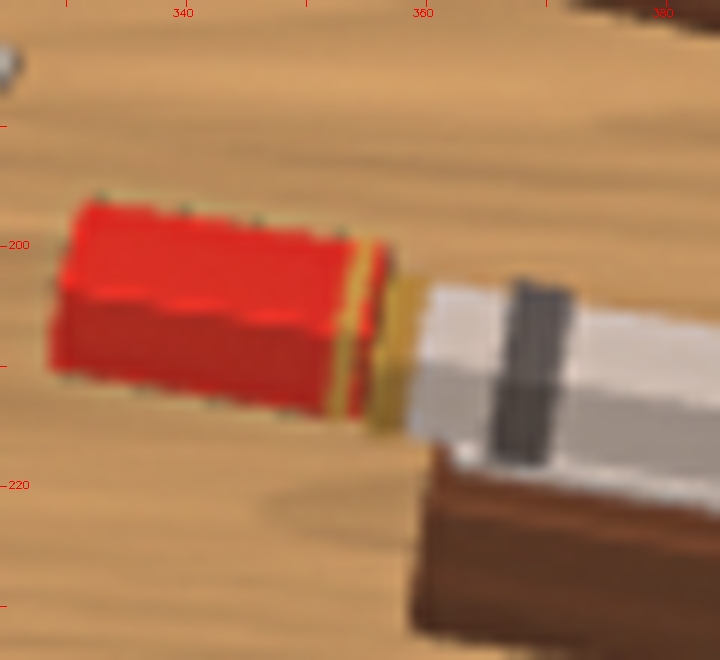

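View pics/t18b.png

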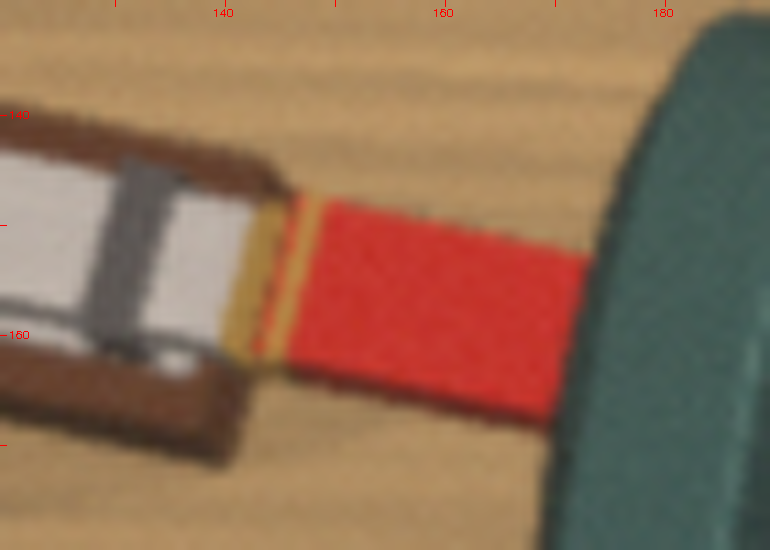

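View pics/t18f.png

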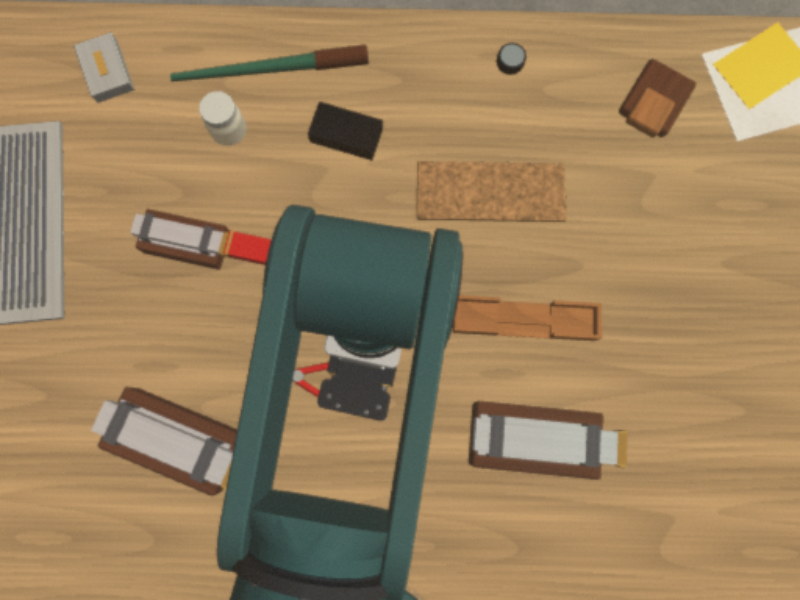

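Top view: handle shoulder flush on the brass mouth at raw (145,155). Jar, charcoal and pliers look unmoved. Handing in.

Run:
```python
from h import *
a=cv2.imread("raw_scene0.png").astype(int);b=cv2.imread("raw_s18.png").astype(int);d=np.abs(a-b).sum(2)
for n,(u0,v0,u1,v1) in dict(jar=(358,243,392,290),charcoal=(258,246,315,286),pliers=(283,174,328,190)).items(): print(n,d[v0:v1,u0:u1].mean(),d[v0:v1,u0:u1].max())
print(np.abs(get_state()["dq"]).max(),get_state()["time_s"]); print(ctrl.close_job())
```

```text
jar 4.897371714643304 10
charcoal 3.2741228070175437 11
pliers 4.1375 10
0.029442457593330338 24.475
the job is handed in; nothing more can be done
None
```

The file is put away in the 134 mm sleeve, and the job was handed in at 24.5 s of the 58 s allowed.

**What I did:** I lifted the file by its blade through the tray's finger gap and laid it flat on the cork pad. I let go there, took it again by the red handle and slid the blade into the sleeve. Then I released it and backed clear.

**Last checks:**
- **Fully home:** the handle stopped advancing against about 6 N of contact. Neither view shows a gap at the brass mouth. A gap under about 1 mm would be too small to see, so the contact force is the stronger evidence.
- **Bystanders:** the scene pictures from start and end show no change at the jar, the charcoal block or the pliers.

**What was not ideal:**
- **Release on the pad:** the fingertips reached below the blade, so I let the file go from roughly 4 mm above the cork. It landed flat.
- **Sleeve measurement:** my image fit came out slightly small (about 55 mm high and 56 mm wide, against 57 and 60 in the text). It still clearly picked this sleeve over the two longer ones of about 193 mm.

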